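# Nest the empty parts pans and send them down the returns lane

### The job

Send the empties back. First throw the stop lever from the middle notch into the notch nearest the robot, so that the stop holds the blue tote on the returns lane, and stand all the parts pans on the bench (three to five) in the tote, one inside the other in size order, the largest outermost. Then throw the lever into the middle notch, push the tote along the wheels until it is wholly past the stop, and throw the lever back so that the stop stands up again behind it; keep the tote down on the wheels throughout and leave the other things on the bench where they are.

Things in the scene. Friction and masses are not known exactly. Their poses are not given: they have to be found in the camera images.
- pan_1: largest of five graded round open steel parts pans (may be absent): 130 mm across the rim, 120 at the foot, 70 high to the rim, wall 2.5, floor 5 thick, 200 g. Origin: centre of underside, z up out of the mouth. An upright flat grip tab stands on the rim on its +x side, seen at point pan_1_tab. Starts upright on the bench, turned anyhow.
- pan_1_tab (a point): middle of the pan's grip tab: 66.5 mm along the pan's +x, 87 mm above its underside. The tab is 8 mm thick (along pan x), 24 wide (along y) and 34 high, its foot on the rim. Same axes as the pan. Any pan goes into any larger one with 5 mm or more to spare all round and then stands 5 mm above it (more if others lie between); tabs turned the same way would touch: fan them out.
- pan_2: second-largest of five graded round open steel parts pans (may be absent): 112 mm across the rim, 102 at the foot, 68 high to the rim, wall 2.5, floor 5 thick, 170 g. Origin: centre of underside, z up out of the mouth. An upright flat grip tab stands on the rim on its +x side, seen at point pan_2_tab. Starts upright on the bench, turned anyhow.
- pan_2_tab (a point): middle of the pan's grip tab: 57.5 mm along the pan's +x, 85 mm above its underside. The tab is 8 mm thick (along pan x), 24 wide (along y) and 34 high, its foot on the rim.
- pan_3: middle of five graded round open steel parts pans (may be absent): 94 mm across the rim, 84 at the foot, 66 high to the rim, wall 2.5, floor 5 thick, 140 g. Origin: centre of underside, z up out of the mouth. An upright flat grip tab stands on the rim on its +x side, seen at point pan_3_tab. Starts upright on the bench, turned anyhow.
- pan_3_tab (a point): middle of the pan's grip tab: 48.5 mm along the pan's +x, 83 mm above its underside. The tab is 8 mm thick (along pan x), 24 wide (along y) and 34 high, its foot on the rim.
- pan_4: second-smallest of five graded round open steel parts pans (may be absent): 76 mm across the rim, 66 at the foot, 64 high to the rim, wall 2.5, floor 5 thick, 110 g. Origin: centre of underside, z up out of the mouth. An upright flat grip tab stands on the rim on its +x side, seen at point pan_4_tab. Starts upright on the bench, turned anyhow.
- pan_4_tab (a point): middle of the pan's grip tab: 39.5 mm along the pan's +x, 81 mm above its underside. The tab is 8 mm thick (along pan x), 24 wide (along y) and 34 high, its foot on the rim.
- pan_5: smallest of five graded round open steel parts pans (may be absent): 58 mm across the rim, 48 at the foot, 62 high to the rim, wall 2.5, floor 5 thick, 80 g. Origin: centre of underside, z up out of the mouth. An upright flat grip tab stands on the rim on its +x side, seen at point pan_5_tab. Starts upright on the bench, turned anyhow.
- pan_5_tab (a point): middle of the pan's grip tab: 30.5 mm along the pan's +x, 79 mm above its underside. The tab is 8 mm thick (along pan x), 24 wide (along y) and 34 high, its foot on the rim.
- tote: blue plastic open returns tote, 165 mm along its x (the way of the lane), 180 along y, 72 high, walls and floor 5 mm, 0.4 kg. Origin: centre of the underside. Stands on the lane's wheels where the stop can rise just ahead of it; rolls easily along the lane (1 to 3 N) and hardly coasts.
- lane: fixed returns lane: two rails of free-turning grey wheels between aluminium guides, running away from the robot along its +x. Origin: on the bench under the stop's shaft. Wheel tops, where the tote rolls, are 70 mm above it; guides 80 mm high, inner faces at y = +-95 mm; lane from x = -120 to a blue end bar at +340 mm. The tote is past the stop when its origin is beyond x = 195 mm (up to 255).
- stop_blade (a point): top middle of the stop blade that holds the tote back, a steel plate 60 mm wide in the lane's open centre. It is one end of a rocker on a shaft along the lane's y, 35 mm above the bench at the lane origin, worked by the hand lever. Up (lever at -0.30): 18 mm above the wheel tops, 92 mm beyond the shaft. Middle notch: 8 mm below the wheel tops, 105 mm beyond the shaft.
- stop_lever (a joint): angle of the stop's hand lever, rad, about the shaft; grows as it swings away from the robot (lane +x). Sprung detent notches, each with a white line on the dark quadrant: -0.30 towards the robot (stop up), 0 middle (lever upright, lane open, both blades down; starts here), +0.30 away (a second blade, behind the tote, is up). About 6 N at the knob passes the crest half-way between; it springs into the near notch.
- lever_knob (a point): centre of the black knob on top of the stop lever, 30 mm across, 34 high, 145 mm to the right (lane -y) of the lane's centre line and 150 mm from the shaft: 185 mm above the bench when upright. One notch to the next moves it 44 mm along the lane. Its axes turn with the lever.
- nutrunner: bystander: pistol nutrunner lying on its side, black body along its x and blue handle along -y, about 230 x 160 x 52 mm. Origin: on its underside.
- mower_wheel: bystander: mower wheel lying flat, 156 mm across, 44 mm thick, black tyre, grey hub. Origin: on its underside.
- mallet: bystander: hammer lying along its x. Origin: on its underside.
- spanner: bystander: steel spanner 200 mm long, lying along its x. Origin: on its underside.
- grease_can: bystander: steel can 66 mm across, 110 mm high, standing. Origin: on its underside.
- bolt_carton: bystander: closed cardboard carton 100 x 70 x 60 mm. Origin: on its underside.
- tape_roll: bystander: cardboard ring 100 mm across, 45 mm high. Origin: on its underside.
Not all that is in view belongs to the job. What is shaped like the pan_3 but green or red is not meant.

How it is judged:
By the outcome, as a careful person would: the job done as asked, in the order asked, and still so for the second after the job is handed in, with the robot touching nothing.
Of pan_1, pan_2, pan_3, pan_4, pan_5 only 3 to 5 are there at a start; the rules pass over those that are not, and their reading is None.
At some moment in a run one of pan_1, pan_2, pan_3, pan_4, pan_5 may be knocked a few centimetres aside while the robot is not near it.
It also fails if it takes over 210 s, if anything falls off the work surface, if the arm or the gripper's body presses on something with over 40 N, if the wrist force passes 120 N, or if a joint passes its speed limit or range.

### The arm

A 6-joint arm with a two-finger parallel gripper is mounted at the origin on the work surface. World frame = base frame: x ahead of the robot, y to its left, z up, the work surface at z = 0. Lengths are in mm, angles in rad, forces in N, time in s.
With the tool pointing down it reaches from about 375 to 825 mm from the base axis. Payload 5.5 kg.
Tool frame: the origin (TCP) lies at the very end of the fingers, on their centre line; the grasp point (between the pads) lies arm.grip_depth behind it (arm.grip_depth is the distance from the TCP to the grasp point, in mm); z points along the fingers, x is the direction in which the jaws open and shut, and the axes are right-handed (so a half turn about z gives the same grasp; the last joint's range is limited). The gripper opens to 85 mm and grips with 20 to 120 N. Pads are 22 mm wide; open, the fingers measure 114 mm over their backs; the gripper's body (76 mm by 85 mm) begins 54 mm behind the grasp point. The pads swing forward as they close: fully open they stand 13 mm farther back than shut.
Start: joints at [0, 0.314, -0.047, 1.21, 0, 1.571], TCP at [599.996, -0, 231.299] pointing down, gripper open.
Joint ranges: [-2.67, 2.67], [-0.69, 1.73], [-1.03, 1.25], [-2.08, 2.16], [-1.42, 1.45], [-3.14, 3.14]. Speed limits (rad/s): [2.39, 2.39, 3.01, 3.14, 3.14, 3.14].

### API

Orientations are given as a rotation vector (axis times angle).
In Python, from rig import readout, eyes, order, arm gives the robot as it stands.
- The arm moves only by the shell command python3 -m crank 'ROWS' [OPENING]. ROWS is JSON, a list that holds one entry, the list of rows, each a list of 6 numbers: the shift along the world's x, y, z in units of 0.15 m (1.0 is 0.15 m), then the turn, a rotation vector about the world's x, y, z in units of 0.5 rad (1.0 is 0.5 rad). In form: [[[tx, ty, tz, rx, ry, rz], ...]]. A call has 1 to 5 rows; each row shifts and turns the pose as measured when the row begins; what a row does not reach is not made up. A row lasts 1/10 s, in which the tool goes at most 50 mm and 8.59 degrees, less where a joint would pass 70% of its speed; a pose out of reach is approached as far as the arm can. A call with a number of a shift or a turn outside -1 to 1 is refused whole. A call with a gripper value outside its range is refused whole. OPENING is the gripper command: -1 is shut, 1 is fully open, values between are in proportion, set as the call begins (- or left out, the last holds). The fingers move at their own pace and stop on an object; the grip force is fixed at half the most. Time passes only in rows, so rows that do not move let the fingers close. It gives the time, the measured TCP pose, the force and the opening at its end, in the units of the state.
- readout.observe(): the state, without advancing time (a new reading comes with each control period).
- eyes.grab_frame(name): name is "scene" or "side" or "wrist"; returns (picture, depth): 400x640x3 uint8, red, green, blue; 400x640 float32, mm along the optical axis (not along the pixel's ray), 0 where there is no reading.
- eyes.get_calibration(name): a dict with "camera_matrix" (3x3 intrinsics, pixels), "dist_coeffs" ([k1, k2, p1, p2, k3] as OpenCV has them; the pictures are not rectified), "xyz" and "rotation" of the camera in the world. Camera axes: x right, y down, z forward; pixel columns grow to the right and rows downward; lengths in mm; the calibration is good to about 2 mm. A picture is of the moment at which its call begins: read the wrist's pose just before it. get_calibration takes no time and is no camera call; for the wrist camera it gives the pose at the moment of the call.
- order.sign_off(): hands the job in, once; it reports no verdict.
Trained networks look in the newest picture that a camera, given by its name, has taken for a name from the list of things; names that differ only in an ending like _2 or _b are one class to them, and where a whole thing is asked for, a point or a joint stands for the part that bears it (a point fixed in the world has none). Each returns a list of dicts, best first, with "p" (0 to 1); they miss things now and then, are a little off and sometimes report something else, mostly with a low value. They report only what shows in the picture. A call takes as long as a camera call. They do not tell look-alikes from the thing itself.
- eyes.find_in(camera, target): "at" ([row, column] in pixels, amid what is visible of it).
- eyes.tip_of(camera, target): "at" ([row, column] in pixels: a listed point, or the origin of a listed thing).
The state is a dict: "clock": time; "joints": joint angles; "joint_velocities": joint speeds; "joint_efforts": joint torques, N m; "eef_pos": TCP position; "eef_rot": TCP orientation; "force": force on the tool from outside, world axes, zero at the start; "moment": the same for the moment, N m; "opening": finger opening in mm.
Only numpy, scipy, OpenCV 4.12 (cv2) and the standard library are available. Lean on these libraries where they do the work, as an engineer would, in place of code of your own. Each camera call takes 0.05 s, during which the arm holds its last target.

## Working session

There is one attempt and no reset: what is moved stays moved. The work goes in short steps, Python scripts to look and compute and a shell command to move; the robot and the scene stay as the last step left them, time stands still between calls to the robot, and variables do not carry over. Pictures are saved under pics/ and viewed, and the job is handed in when it is done.

```bash
ls; mkdir -p pics
python3 - <<'E'
from rig import readout, eyes, order, arm
import cv2
print(readout.observe()); print(arm.grip_depth)
for n in ("scene","side","wrist"):
    p,d=eyes.grab_frame(n); cv2.imwrite(f"pics/{n}0.png",p[:,:,::-1]); c=eyes.get_calibration(n); print(n,c)
E
```

```text
pics
{'clock': 0.0, 'joints': array([-1.14744029e-05,  3.14222013e-01, -4.80829553e-02,  1.21021240e+00,
        4.31449339e-05,  1.57080523e+00]), 'joint_velocities': array([ 0.00015433, -0.0004551 , -0.00100366, -0.00023931,  0.00075996,
       -0.0007771 ]), 'joint_efforts': array([ 1.69644722e-03, -5.39594257e+01,  3.39749372e+01,  1.94567809e-02,
        9.49871333e-05,  6.01428906e-05]), 'eef_pos': array([5.99412781e+02, 7.39875488e-03, 2.30435282e+02]), 'eef_rot': array([-3.14154834e+00,  3.20745602e-05,  2.70336036e-03]), 'force': array([ 0.00531619, -0.18123394, -0.28087704]), 'moment': array([-0.00095557, -0.00493862, -0.01647945]), 'opening': 85.93180435664001}
18.700000000000003
scene {'camera_matrix': array([[404.26082535,   0.        , 318.46083588],
       [  0.        , 404.26082535, 198.57583965],
       [  0.        ,   0.        ,   1.        ]]), 'dist_coeffs': array([-0.07085044,  0.        ,  0.        ,  0.        ,  0.        ]), 'xyz': array([ 956.02791652,  673.64929545, 1010.40220818]), 'rotation': array([-0.80711038, -2.61731635,  1.05450174])}
side {'camera_matrix': array([[442.20404164,   0.        , 318.20097142],
       [  0.        , 442.20404164, 195.15863593],
       [  0.        ,   0.        ,   1.        ]]), 'dist_coeffs': array([-0.1174709,  0.       ,  0.       ,  0.       ,  0.       ]), 'xyz': array([ 217.16497094, -953.88507074, 1078.72610493]), 'rotation': array([-2.33576673,  0.3307428 , -0.15461459])}
wrist {'camera_matrix': array([[306.87348824,   0.        , 315.99439206],
       [  0.        , 306.87348824, 199.19168522],
       [  0.        ,   0.        ,   1.        ]]), 'dist_coeffs': array([-0.0130558,  0.       ,  0.       ,  0.       ,  0.       ]), 'xyz': array([599.56903935,  70.21940415, 373.9318982 ]), 'rotation': array([ 2.86726840e+00, -5.11954846e-04, -1.48799222e-03])}
```

View pics/scene0.png

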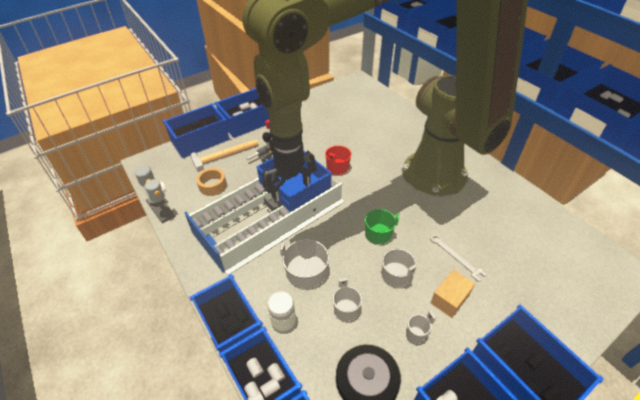

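View pics/side0.png

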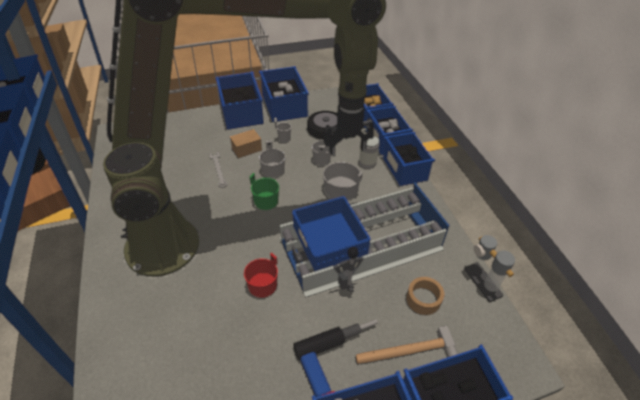

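View pics/wrist0.png

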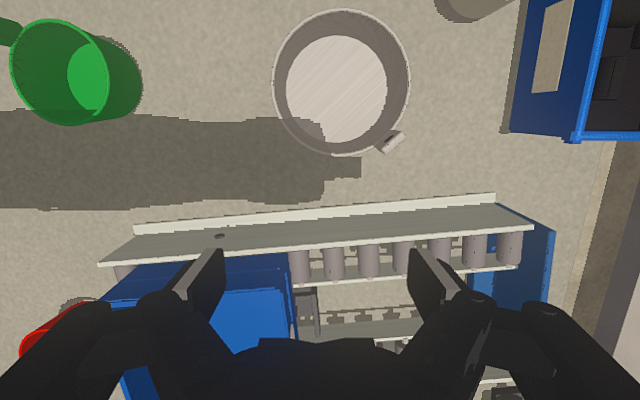

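The scene shows four steel pans at scene pixels (305,260), (398,265), (347,300) and (418,326). There are decoys at green (380,225) and red (338,160), and the grease can at (282,310) could also be confused. The lever is at side (348,265) and the tote sits on the lane.

```bash
cat > h.py <<'E'
from rig import readout, eyes, order, arm
import cv2, numpy as np
from scipy.spatial.transform import Rotation as R
from scipy.optimize import least_squares
def grab(n,save=None):
    c=eyes.get_calibration(n); p,d=eyes.grab_frame(n)
    if save: cv2.imwrite(f"pics/{save}.png",p[:,:,::-1])
    return p,d,c
def rays(c,uv):
    uv=np.asarray(uv,float).reshape(-1,1,2)
    return cv2.undistortPoints(uv,c["camera_matrix"],c["dist_coeffs"]).reshape(-1,2)
def cloud(d,c):
    h,w=d.shape; v,u=np.mgrid[:h,:w]
    x=rays(c,np.stack([u.ravel(),v.ravel()],1))
    P=np.c_[x*d.ravel()[:,None],d.ravel()]
    W=P@R.from_rotvec(c["rotation"]).as_matrix().T+c["xyz"]
    W[d.ravel()==0]=np.nan
    return W.reshape(h,w,3)
def proj(c,X):
    Rm=R.from_rotvec(c["rotation"]).as_matrix().T
    return cv2.projectPoints(np.asarray(X,float).reshape(-1,1,3),cv2.Rodrigues(Rm)[0],-Rm@c["xyz"],c["camera_matrix"],c["dist_coeffs"])[0].reshape(-1,2)
def pix2plane(c,uv,z):
    x=rays(c,[uv])[0]; r=R.from_rotvec(c["rotation"]).as_matrix()@np.r_[x,1]
    return c["xyz"]+r*(z-c["xyz"][2])/r[2]
def tri(obs):
    A=np.zeros((3,3));b=np.zeros(3)
    for c,uv in obs:
        x=rays(c,[uv])[0]; r=R.from_rotvec(c["rotation"]).as_matrix()@np.r_[x,1]; r/=np.linalg.norm(r)
        M=np.eye(3)-np.outer(r,r);A+=M;b+=M@c["xyz"]
    X=np.linalg.solve(A,b)
    return X,[np.linalg.norm((np.eye(3))@(proj(c,X)[0]-uv)) for c,uv in obs]
def dets(n,t,f="tip_of"):
    return [(round(q["p"],2),np.round(np.array(q["at"])[::-1],1)) for q in getattr(eyes,f)(n,t)]
E
python3 - <<'E'
from h import *
C={}
for n in ("scene","side"):
    p,d,c=grab(n); C[n]=c; W=cloud(d,c); np.save(n+".npy",W); 
    for t in ("pan_1","pan_1_tab","stop_blade","lever_knob","lane","tote"):
        for q in dets(n,t): 
            print(n,t,q)
    z=W[...,2]; cv2.imwrite(f"pics/{n}z.png",np.clip(np.nan_to_num(z),0,250).astype(np.uint8))
    b=np.nanmedian(z[np.abs(z)<15]); print("bench",b)
E
```

```text
scene pan_1 (0.95, array([335.8, 169.1]))
scene pan_1 (0.86, array([379.1, 233.7]))
scene pan_1 (0.82, array([395.4, 277.3]))
scene pan_1 (0.81, array([345.5, 309.6]))
scene pan_1 (0.55, array([300.7, 271.5]))
scene pan_1_tab (0.78, array([282.4, 250.8]))
scene stop_blade (0.67, array([266.9, 199.1]))
scene lever_knob (0.7, array([266.5, 138.7]))
scene lane (0.7, array([298.2, 196.9]))
scene tote (0.96, array([295.1, 184.2]))
bench 0.69402932049519
side pan_1 (0.92, array([317.9, 159.3]))
side pan_1 (0.92, array([262.8, 201.7]))
side pan_1 (0.76, array([271.6, 173.7]))
side pan_1 (0.76, array([263.1, 284.9]))
side pan_1 (0.74, array([284. , 139.1]))
side pan_1 (0.58, array([342. , 190.9]))
side pan_1_tab (0.96, array([360.1, 177.2]))
side lever_knob (0.94, array([351.2, 248.4]))
side lane (0.64, array([326. , 252.7]))
side tote (0.95, array([329.3, 239.9]))
bench -0.898489651461432
```

```bash
cat >> h.py <<'E'
def circ(P,r0=None):
    c0=P.mean(0)
    f=lambda q:np.hypot(P[:,0]-q[0],P[:,1]-q[1])-q[2]
    s=least_squares(f,[c0[0],c0[1],r0 or 45],loss="soft_l1",f_scale=1.5); return s.x,np.median(np.abs(s.fun))
E
python3 - <<'E'
from h import *
Ws={n:np.load(n+".npy").reshape(-1,3) for n in("scene","side")}
C={n:eyes.get_calibration(n) for n in Ws}
px={"scene":dict(A=(300.7,271.5),B=(395.4,277.3),C=(345.5,309.6),D=(418,332)),"side":dict(A=(342,190.9),B=(271.6,173.7),C=(317.9,159.3),D=(284,139))}
for k in "ABCD":
    g=[pix2plane(C[n],px[n][k],0)[:2] for n in Ws]; print(k,np.round(g,1).tolist())
    m=np.mean(g,0)
    for n,W in Ws.items():
        r=np.hypot(*(W[:,:2]-m).T); s=W[(r<85)&(W[:,2]>12)]
        zt=s[:,2]
        hist,e=np.histogram(zt,bins=np.arange(10,125,5)); 
        print(n,dict(zip(e[:-1].astype(int).tolist(),hist.tolist())))
        rim=s[(zt>56)&(zt<74)]
        q,e=circ(rim); print("  circ",q.round(1),e.round(1),len(rim)); tab=s[zt>78]; print("  tab",tab.mean(0).round(1),len(tab), np.degrees(np.arctan2(*(tab.mean(0)[:2]-q[:2])[::-1])).round(0))
# tote, lever
for n,W in Ws.items():
    k,_=C[n],0
for n,z in (("x",185),):
    print("knob",tri([(C["scene"],(266.5,138.7)),(C["side"],(351.2,248.4))]))
    print("tote",tri([(C["scene"],(295.1,184.2)),(C["side"],(329.3,239.9))]))
    print("lane",tri([(C["scene"],(298.2,196.9)),(C["side"],(326,252.7))]))
E
```

```text
A [[637.0, 84.0], [622.6, 79.8]]
scene {10: 53, 15: 67, 20: 84, 25: 78, 30: 87, 35: 85, 40: 83, 45: 86, 50: 82, 55: 83, 60: 92, 65: 97, 70: 132, 75: 9, 80: 4, 85: 5, 90: 8, 95: 4, 100: 20, 105: 4, 110: 0, 115: 0}
  circ [623.7  93.   63.3] 0.9 378
  tab [612.7  33.1 580.6] 7549 -100.0
side {10: 39, 15: 55, 20: 71, 25: 62, 30: 69, 35: 78, 40: 74, 45: 68, 50: 63, 55: 89, 60: 73, 65: 88, 70: 42, 75: 4, 80: 6, 85: 4, 90: 3, 95: 8, 100: 13, 105: 0, 110: 0, 115: 0}
  circ [622.6  90.3  63.2] 1.4 268
  tab [648.9  21.1 244.4] 87 -69.0
B [[420.1, 258.0], [404.7, 233.9]]
scene {10: 29, 15: 48, 20: 57, 25: 46, 30: 62, 35: 61, 40: 57, 45: 59, 50: 61, 55: 62, 60: 69, 65: 89, 70: 8, 75: 5, 80: 9, 85: 6, 90: 10, 95: 11, 100: 14, 105: 0, 110: 0, 115: 0}
  circ [414.8 252.7  45.3] 1.0 212
  tab [418.9 302.   92.9] 53 85.0
side {10: 22, 15: 45, 20: 50, 25: 36, 30: 47, 35: 45, 40: 57, 45: 49, 50: 59, 55: 55, 60: 60, 65: 39, 70: 2, 75: 8, 80: 8, 85: 8, 90: 5, 95: 14, 100: 1, 105: 0, 110: 0, 115: 0}
  circ [413.  250.9  45.8] 1.5 144
  tab [413.5 297.2  90. ] 39 89.0
C [[601.9, 258.8], [589.5, 266.1]]
s
[... 714 characters left out ...]
circ [496.5 423.4  27.7] 1.0 134
  tab [468.  430.7  90.4] 59 166.0
side {10: 7, 15: 12, 20: 17, 25: 15, 30: 17, 35: 24, 40: 29, 45: 23, 50: 43, 55: 19, 60: 25, 65: 4, 70: 1, 75: 4, 80: 1, 85: 2, 90: 7, 95: 3, 100: 0, 105: 0, 110: 0, 115: 0}
  circ [494.9 421.9  28.3] 1.7 49
  tab [465.9 423.8  91.2] 14 176.0Traceback (most recent call last):
  File "<stdin>", line 19, in <module>
  File "h.py", line 31, in tri
    return X,[np.linalg.norm((np.eye(3))@(proj(c,X)[0]-uv)) for c,uv in obs]
                             ~~~~~~~~~~~^^~~~~~~~~~~~~~~~~
ValueError: matmul: Input operand 1 has a mismatch in its core dimension 0, with gufunc signature (n?,k),(k,m?)->(n?,m?) (size 2 is different from 3)
```

Run:
```python
from h import *
import cv2
a=cv2.imread("pics/scene0.png")[80:380,150:500]; cv2.imwrite("pics/scA.png",cv2.resize(a,None,fx=2.2,fy=2,interpolation=3)[:600,:770])
a=cv2.imread("pics/side0.png")[100:320,200:480]; cv2.imwrite("pics/siA.png",cv2.resize(a,None,fx=2.7,fy=2.7,interpolation=3))
```

```text
(no output)
```

View pics/scA.png

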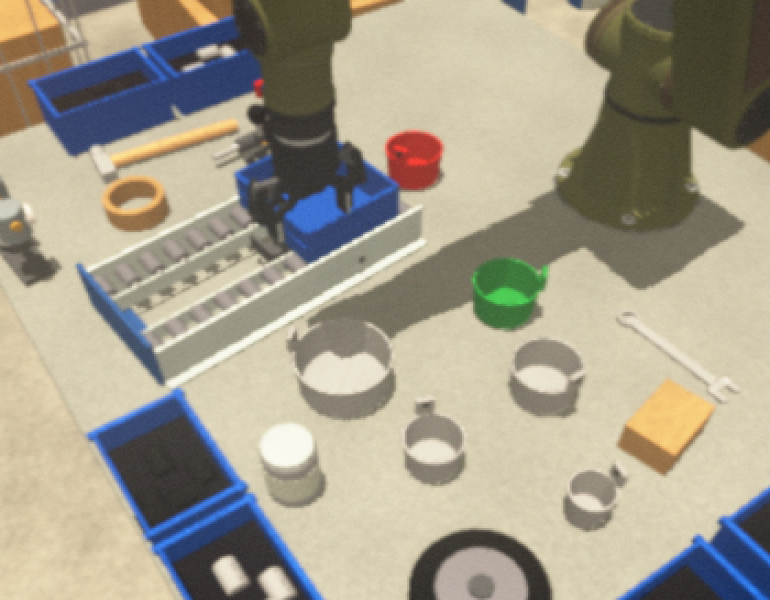

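View pics/siA.png

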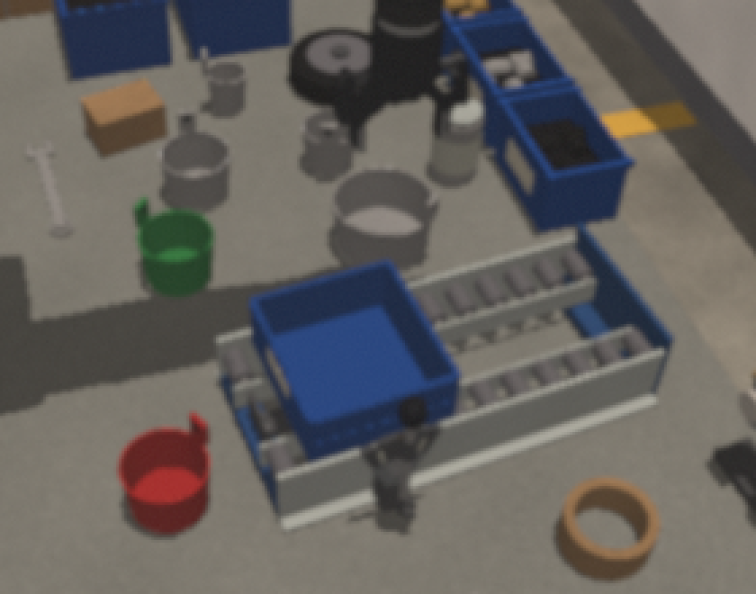

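```bash
sed -i 's/np.linalg.norm((np.eye(3))@(proj(c,X)\[0\]-uv))/round(float(np.linalg.norm(proj(c,X)[0]-np.array(uv))),1)/' h.py
python3 - <<'E'
from h import *
Ws={n:np.load(n+".npy").reshape(-1,3) for n in("scene","side")}
C={n:eyes.get_calibration(n) for n in Ws}
for n,a,b in (("knob",(266.5,138.7),(351.2,248.4)),("tote",(295.1,184.2),(329.3,239.9)),("lane",(298.2,196.9),(326,252.7))):
    print(n,tri([(C["scene"],a),(C["side"],b)]))
for n,W in Ws.items():
    # lane top-level band
    s=W[(abs(W[:,2]-80)<4)&(W[:,0]>330)&(W[:,0]<950)&(W[:,1]>-260)&(W[:,1]<80)]
    t=W[(abs(W[:,2]-141)<4)&(W[:,0]>330)&(W[:,0]<750)&(W[:,1]>-220)&(W[:,1]<80)]
    print(n,len(s),len(t),cv2.minAreaRect(t[:,:2].astype(np.float32)))
    im=np.zeros((560,760,3),np.uint8)
    for X,col in((s,(255,255,255)),(t,(255,100,0))):
        for x,y,_ in X: cv2.circle(im,(int(x-250),int(150-y)+50),1,col,-1)
    cv2.imwrite(f"pics/top_{n}.png",im)
    np.save(f"t_{n}.npy",t);np.save(f"s_{n}.npy",s)
E
```

```text
knob (array([ 510.63729651, -306.76030367,  186.86231077]), [0.9, 1.2])
tote (array([ 493.00816271, -174.49682439,   72.61378825]), [0.3, 0.3])
lane (array([ 485.86968047, -171.46892086,   10.19426326]), [0.1, 0.2])
scene 831 207 ((493.51654052734375, -152.32785034179688), (170.643310546875, 148.03050231933594), 4.456636428833008)
side 751 285 ((492.81097412109375, -153.90805053710938), (169.4765625, 146.065185546875), 4.998373031616211)
```

View pics/top_side.png

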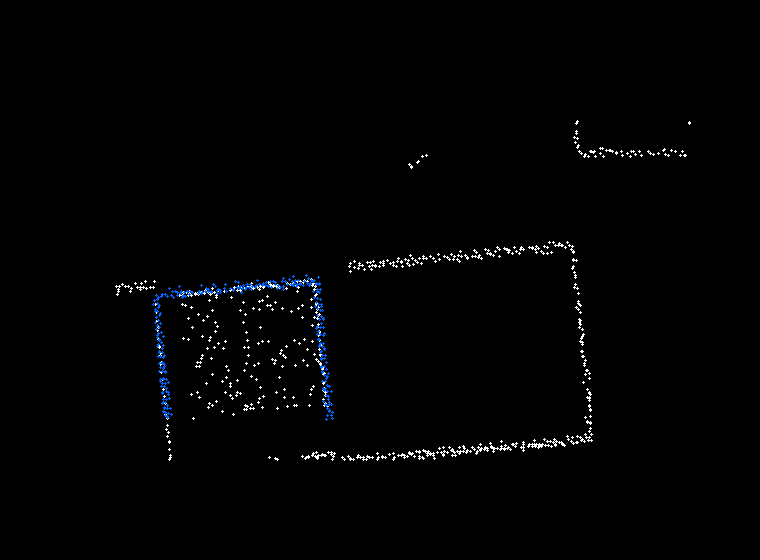

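View pics/top_scene.png

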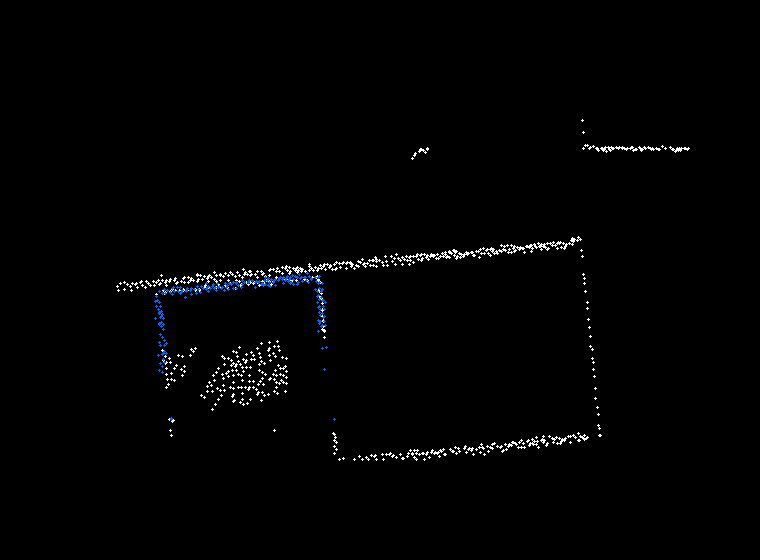

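Run:
```python
from h import *
for n in("scene","side"):
    s=np.load(f"s_{n}.npy")[:,:2]; t=np.load(f"t_{n}.npy")[:,:2]
    best=None
    for a in np.radians(np.arange(2,9,.1)):
        e=np.array([np.cos(a),np.sin(a)]); f=np.array([-e[1],e[0]])
        v=s@f; # guides: concentration of histogram
        h,_=np.histogram(v,bins=np.arange(-400,100,3)); sc=np.sum(h.astype(float)**2)
        if best is None or sc>best[0]: best=(sc,a)
    a=best[1]; print(n,"yaw deg",np.degrees(a))
    a=np.radians(5.2); e=np.array([np.cos(a),np.sin(a)]); f=np.array([-e[1],e[0]])
    u,v=s@e,s@f
    h,b=np.histogram(v,bins=np.arange(-400,100,4)); i=np.argsort(h)[::-1][:8]; print([(b[k],h[k]) for k in sorted(i)])
    m=(u>700)&(u<850)&(v<0); vv=v[m]; L=vv[vv>-150]; Rr=vv[(vv<-150)]
    print("left",np.percentile(L,[5,50,95]).round(1),"right",np.percentile(Rr,[2,10,50,90,98]).round(1))
    print("end bar u",np.percentile(u[(v>-280)&(v<-120)&(u>700)],[5,50,95]).round(1), "start u",u[v>-110][u[v>-110]>300].min())
    u,v=t@e,t@f; print("tote u",np.percentile(u,[1,5,95,99]).round(1),"v",np.percentile(v,[1,90,99]).round(1))
```

```text
scene yaw deg 5.5000000000000036
[(np.int64(-316), np.int64(72)), (np.int64(-312), np.int64(47)), (np.int64(-132), np.int64(41)), (np.int64(-128), np.int64(24)), (np.int64(-124), np.int64(92)), (np.int64(-120), np.int64(179)), (np.int64(-116), np.int64(56)), (np.int64(-32), np.int64(26))]
left [-122.4 -117.6  -24.7] right [-318.  -316.2 -311.8 -233.9 -166.4]
end bar u [714.9 807.9 825.1] start u 663.2546202784259
tote u [393.5 396.2 561.2 562.3] v [-253.8 -126.2 -124.2]
side yaw deg 5.000000000000003
[(np.int64(-320), np.int64(38)), (np.int64(-316), np.int64(92)), (np.int64(-312), np.int64(39)), (np.int64(-136), np.int64(53)), (np.int64(-132), np.int64(21)), (np.int64(-128), np.int64(21)), (np.int64(-124), np.int64(57)), (np.int64(-120), np.int64(59))]
left [-134.6 -119.1  -18.5] right [-317.9 -316.9 -311.7 -195.6 -161.2]
end bar u [709.8 815.  818.3] start u 660.2141722727158
tote u [392.5 393.4 559.4 560.6] v [-267.  -129.9 -125.3]
```

Choice: A (305,260) r≈64 → pan_1, B (398,265) r≈46 → pan_3, C (347,300) r≈37 → pan_4, D (418,326) r≈28 → pan_5. Not wanted: green (380,225), red (338,160) and the can (282,310). The close crop agrees with this, and I see no pan_2. First I go above the lever, opening the gripper and turning the yaw along the lane.

```bash
python3 -m crank '[[[-0.1,-0.33,0.02,0,0,0.04],[-0.1,-0.33,0.02,0,0,0.04],[-0.1,-0.33,0.02,0,0,0.04],[-0.1,-0.33,0.02,0,0,0.04],[-0.1,-0.33,0.02,0,0,0.04]]]' 0.5; python3 -m crank '[[[-0.05,-0.25,0,0,0,0],[-0.05,-0.2,0,0,0,0],[0,0,0,0,0,0]]]'
```

```text
clock: 1.35
eef_pos: [527.2, -238.6, 245.7]
eef_rot: [-3.135, -0.184, -0.003]
force: [1.4, -0.1, -0.3]
opening: 64.0
clock: 1.65
eef_pos: [509.1, -314.7, 246.6]
eef_rot: [3.135, 0.173, 0.004]
force: [0.5, 0.3, -0.1]
opening: 63.9
```

Run:
```python
from h import *
p,d,c=grab("wrist","w1"); W=cloud(d,c)
print(readout.observe()["eef_pos"],dets("wrist","lever_knob"))
for pr,uv in dets("wrist","lever_knob")[:1]:
    print(pix2plane(c,uv,185)); v,u=int(uv[1]),int(uv[0]); print(W[v-3:v+4,u-3:u+4].reshape(-1,3).mean(0))
m=(abs(W[...,2]-200)<5)&(W[...,1]<-270); print(W[m].mean(0),m.sum())
```

```text
[ 509.50555213 -313.12563615  246.59838406] [(0.77, array([312.9, 216.4]))]
[ 507.12977518 -315.07859387  185.        ]
[ 506.01809427 -309.11131031  201.76265845]
[ 506.95110891 -313.7915192   200.36596131] 1141
```

View pics/w1.png

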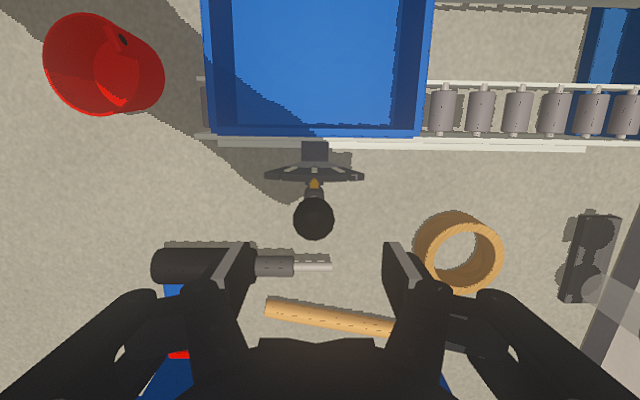

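The wrist view shows the knob at (313,217), between the fingers and just in front of the tote. The world position is about (507,-315).

```bash
python3 -m crank '[[[0,0,-0.24,0,0,0],[0,0,-0.24,0,0,0],[0,0,0,0,0,0]]]'; python3 -m crank '[[[-0.1,-0.01,0,0,0,0],[-0.1,-0.01,0,0,0,0],[-0.1,-0.01,0,0,0,0],[-0.06,-0.005,0,0,0,0],[0,0,0,0,0,0]]]'
```

```text
clock: 2.1
eef_pos: [512.5, -307.2, 174.6]
eef_rot: [3.136, 0.188, 0.01]
force: [-0.3, 1.1, -0.6]
opening: 64.2
clock: 2.6
eef_pos: [461.3, -309.0, 180.0]
eef_rot: [3.134, 0.2, 0.022]
force: [-0.5, 1.0, 0.1]
opening: 63.8
```

Run:
```python
from h import *
p,d,c=grab("wrist","w2")
print(readout.observe()["eef_pos"],readout.observe()["force"]); 
for pr,uv in dets("wrist","lever_knob"): print(pr,uv,pix2plane(c,uv,178))
```

```text
[ 461.92192748 -309.12313427  180.11153148] [ 1.01126757 -0.0475489   1.13802063]
0.89 [312.3 271.4] [ 460.70400191 -319.32806293  178.        ]
```

View pics/w2.png

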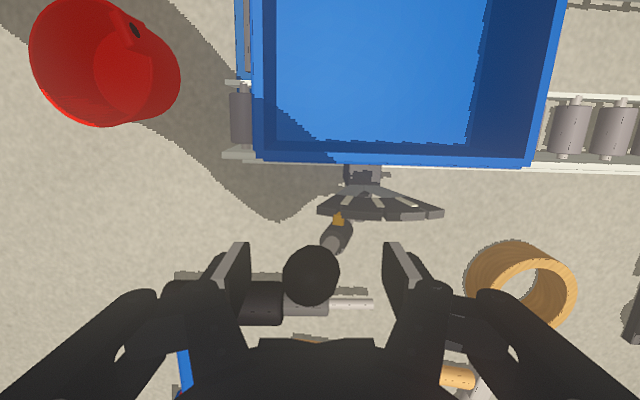

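The knob now stands at x≈461, 46 mm nearer the robot, so the stop lever is in the near notch. I raise the tool and go to pan_1.

```bash
python3 -m crank '[[[0,0,0.3,0,0,0],[0,0,0.25,0,0,0],[0.13,0.3,0.05,0,0,0],[0.13,0.3,0,0,0,0],[0.13,0.3,0,0,0,0]]]' 0; python3 -m crank '[[[0.13,0.3,0,0,0,-0.05],[0.13,0.3,0,0,0,-0.05],[0.13,0.3,0,0,0,-0.05],[0.13,0.3,0,0,0,0],[0,0,0,0,0,0]]]'
python3 - <<'E'
from h import *
p,d,c=grab("wrist","w3"); W=cloud(d,c); np.save("w3.npy",W)
print(readout.observe()["eef_pos"],R.from_rotvec(readout.observe()["eef_rot"]).as_matrix()[:,0].round(3),readout.observe()["joints"].round(2))
for t in("pan_1_tab","pan_1","stop_blade"):
  for pr,uv in dets("wrist",t): print(t,pr,uv)
E
```

```text
clock: 3.2
eef_pos: [520.9, -175.8, 274.6]
eef_rot: [3.133, 0.182, 0.024]
force: [0.2, -0.4, -0.4]
opening: 43.1
clock: 3.7
eef_pos: [603.5, 14.0, 277.0]
eef_rot: [3.136, 0.068, 0.033]
force: [0.2, 0.2, -0.7]
opening: 42.5
[602.70276256  11.78401671 277.05716671] [0.999 0.042 0.02 ] [ 0.02  0.29  0.02  1.28 -0.01  1.55]
pan_1_tab 0.75 [371.1 153. ]
pan_1 0.96 [330.  104.4]
pan_1 0.95 [ 97.6 309.5]
pan_1 0.59 [122.   88.3]
stop_blade 0.74 [292.8 316.1]
```

View pics/w3.png

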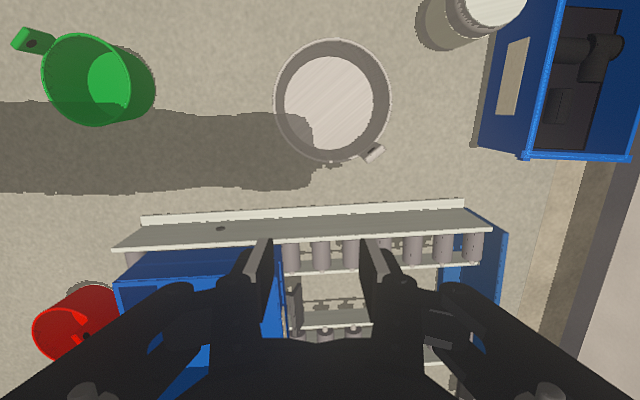

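```bash
cat >> h.py <<'E'
HT={1:(65,70,66.5),2:(56,68,57.5),3:(47,66,48.5),4:(38,64,39.5),5:(29,62,30.5)}
def pan(W,k,xy,base=0,lim=None):
    """rim circle (fixed radius) & tab from cloud; base = expected underside z"""
    r,h,tr=HT[k]; P=W.reshape(-1,3); P=P[~np.isnan(P[:,0])]
    d=np.hypot(*(P[:,:2]-np.array(xy)).T); P=P[d<(lim or r+20)]
    z=P[:,2]-base
    rim=P[abs(z-h)<4]; q0=np.array(xy,float)
    f=lambda q:np.hypot(rim[:,0]-q[0],rim[:,1]-q[1])-(r-1.2)
    s=least_squares(f,q0,loss="soft_l1",f_scale=1.5); c=s.x
    tab=P[(z>h+12)&(z<h+40)]
    o=dict(c=c.round(1),res=float(np.median(abs(s.fun)).round(2)),n=len(rim),rimz=float(np.median(rim[:,2]).round(1)) if len(rim) else None)
    if len(tab)>5:
        top=tab[tab[:,2]>np.percentile(tab[:,2],97)-6]
        t=(top[:,:2].max(0)+top[:,:2].min(0))/2
        o.update(tab=t.round(1),tabtop=float(np.percentile(tab[:,2],97).round(1)),dist=float(np.hypot(*(t-c)).round(1)),ang=float(np.degrees(np.arctan2(*(t-c)[::-1])).round(1)),nt=len(tab))
    return o
E
python3 - <<'E'
from h import *
W=np.load("w3.npy"); print(pan(W,1,(623,91)))
c=eyes.get_calibration("wrist"); X=pix2plane(c,(371.1,153),87); print("net tab",X)
for n,xs in(("scene",0),("side",0)):
  Q=np.load(n+".npy")
  for k,xy in((1,(623,91)),(3,(414,252)),(4,(602.5,260)),(5,(496,422.5))): print(n,k,pan(Q,k,xy))
print(tri([(eyes.get_calibration("scene"),(282.4,250.8)),(eyes.get_calibration("side"),(360.1,177.2))]))
E
```

```text
{'c': array([621.7,  94.2]), 'res': 1.14, 'n': 1533, 'rimz': 71.4, 'tab': array([665.7,  45. ]), 'tabtop': 105.7, 'dist': 65.9, 'ang': -48.2, 'nt': 271}
net tab [663.93806685  37.04441861  87.        ]
scene 1 {'c': array([623.6,  92.9]), 'res': 0.94, 'n': 200, 'rimz': 70.9, 'tab': array([667.3,  43.9]), 'tabtop': 106.3, 'dist': 65.6, 'ang': -48.3, 'nt': 42}
scene 3 {'c': array([414.6, 252.8]), 'res': 1.15, 'n': 130, 'rimz': 66.4, 'tab': array([418.2, 301. ]), 'tabtop': 103.2, 'dist': 48.4, 'ang': 85.8, 'nt': 53}
scene 4 {'c': array([602.5, 261.4]), 'res': 0.94, 'n': 134, 'rimz': 64.7, 'tab': array([588.8, 224.4]), 'tabtop': 99.8, 'dist': 39.4, 'ang': -110.3, 'nt': 59}
scene 5 {'c': array([496.6, 423.2]), 'res': 0.97, 'n': 103, 'rimz': 62.8, 'tab': array([466. , 430.1]), 'tabtop': 96.8, 'dist': 31.3, 'ang': 167.3, 'nt': 64}
side 1 {'c': array([622.6,  90. ]), 'res': 1.45, 'n': 109, 'rimz': 68.9, 'tab': array([666.4,  40.7]), 'tabtop': 104.2, 'dist': 66.0, 'ang': -48.4, 'nt': 32}
side 3 {'c': array([413.1, 250.9]), 'res': 1.83, 'n': 81, 'rimz': 64.9, 'tab': array([413. , 298.6]), 'tabtop': 99.6, 'dist': 47.7, 'ang': 90.0, 'nt': 39}
side 4 {'c': array([601.7, 257.6]), 'res': 1.18, 'n': 34, 'rimz': 63.5, 'tab': array([587.9, 222.8]), 'tabtop': 98.4, 'dist': 37.4, 'ang': -111.5, 'nt': 35}
side 5 {'c': array([495.2, 421.8]), 'res': 1.55, 'n': 39, 'rimz': 61.2, 'tab': array([466.8, 427.2]), 'tabtop': 96.6, 'dist': 28.9, 'ang': 169.2, 'nt': 17}
(array([669.72236476,  45.07239521,  84.11714051]), [0.2, 0.1])
```

pan_1's rim was measured in three views: centre (622,93), tab (666,44) at -48°. They agree within 3 mm. Going over its tab.

```bash
python3 -m crank '[[[0.08,0.04,-0.1,0,0,-0.3],[0.08,0.04,-0.15,0,0,-0.3],[0.08,0.04,-0.15,0,0,-0.3],[0.08,0.04,-0.15,0,0,-0.3],[0.08,0.04,-0.15,0,0,-0.3]]]' 0; python3 -m crank '[[[0.03,0.02,-0.05,0,0,-0.28],[0,0,0,0,0,0]]]'
cat >> h.py <<'E'
def st():
    o=readout.observe(); M=R.from_rotvec(o["eef_rot"]).as_matrix()
    print("t",round(o["clock"],2),"pos",o["eef_pos"].round(1),"yaw",np.degrees(np.arctan2(M[1,0],M[0,0])).round(1),"zaxis",M[:,2].round(3),"open",round(o["opening"],1),"F",o["force"].round(1)); return o,M
def tilt_fix():
    "rotvec (units of .5) bringing tool z to -z keeping yaw"
    o,M=st(); z=M[:,2]; ax=np.cross(z,[0,0,-1]); print("tilt fix units",(ax/0.5).round(3))
E
python3 -c "
from h import *
tilt_fix()"
```

```text
clock: 4.4
eef_pos: [663.2, 28.2, 175.8]
eef_rot: [2.924, -1.104, 0.038]
force: [0.0, -0.2, 0.5]
opening: 42.5
clock: 4.6
eef_pos: [666.1, 27.6, 164.1]
eef_rot: [2.828, -1.32, 0.029]
force: [0.5, 0.0, -0.2]
opening: 42.6
t 4.6 pos [666.1  27.6 164.1] yaw -50.0 zaxis [ 0.008 -0.026 -1.   ] open 42.6 F [ 0.5  0.  -0.2]
tilt fix units [0.053 0.016 0.   ]
```

```bash
python3 -m crank '[[[0,0.11,-0.1,0.05,0.02,0.05],[0,0,0,0,0,0]]]'
python3 - <<'E'
from h import *
st(); p,d,c=grab("wrist","w4"); W=cloud(d,c); print(pan(W,1,(623,92)))
E
```

```text
clock: 4.8
eef_pos: [665.7, 42.6, 148.9]
eef_rot: [2.866, -1.287, -0.004]
force: [-0.9, -0.5, 0.8]
opening: 42.8
t 4.8 pos [665.7  42.6 148.9] yaw -48.4 zaxis [-0.002  0.001 -1.   ] open 42.8 F [-0.9 -0.5  0.8]
{'c': array([622.6,  94. ]), 'res': 0.93, 'n': 2718, 'rimz': 71.3, 'tab': array([666.4,  45.6]), 'tabtop': 105.6, 'dist': 65.2, 'ang': -47.8, 'nt': 510}
```

View pics/w4.png

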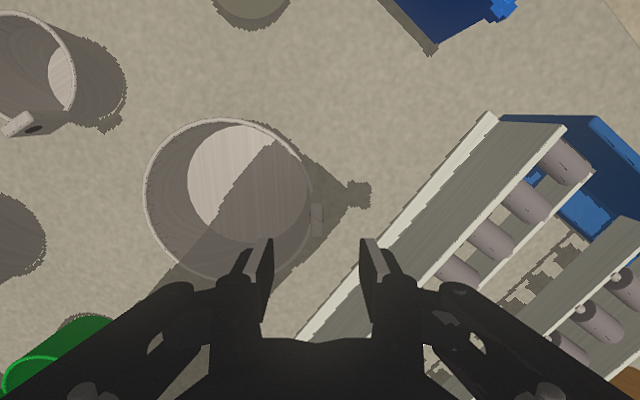

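The tab sits at (317,215), midway between the fingers at columns 270 and 365. Descend and grip.

```bash
python3 -m crank '[[[0,0.01,-0.25,0,0,0],[0,0,-0.25,0,0,0],[0,0,0,0,0,0]]]' ; python3 -m crank '[[[0,0,0,0,0,0],[0,0,0,0,0,0],[0,0,0,0,0,0],[0,0,0,0,0,0],[0,0,0,0,0,0]]]' -1; python3 -c "
from h import *
tilt_fix()"
```

```text
clock: 5.15
eef_pos: [668.8, 42.6, 78.3]
eef_rot: [-2.865, 1.283, -0.012]
force: [-0.1, -0.5, -0.3]
opening: 42.5
clock: 5.65
eef_pos: [672.2, 42.4, 86.0]
eef_rot: [-2.863, 1.279, -0.023]
force: [-0.6, -0.8, -1.7]
opening: 6.8
t 5.65 pos [672.2  42.4  86. ] yaw -48.1 zaxis [ 0.016 -0.    -1.   ] open 6.8 F [-0.6 -0.8 -1.7]
tilt fix units [0.001 0.032 0.   ]
```

Run:
```python
from h import *
st(); p,d,c=grab("wrist","w5"); W=cloud(d,c); print(pan(W,1,(623,92)));print(pan(W,1,(623,92),base=8))
grab("side","s5"); st()
```

```text
t 5.65 pos [672.2  42.4  86. ] yaw -48.1 zaxis [ 0.016 -0.    -1.   ] open 6.8 F [-0.6 -0.8 -1.7]
{'c': array([627.8,  91.1]), 'res': 0.71, 'n': 3270, 'rimz': 71.3, 'tab': array([674.2,  47.2]), 'tabtop': 109.4, 'dist': 63.8, 'ang': -43.4, 'nt': 1913}
{'c': array([626.8,  91.9]), 'res': 0.77, 'n': 1949, 'rimz': 74.8, 'tab': array([675.1,  47.6]), 'tabtop': 116.6, 'dist': 65.6, 'ang': -42.5, 'nt': 2329}
t 5.75 pos [672.   42.3  85.7] yaw -48.1 zaxis [ 0.016 -0.    -1.   ] open 6.9 F [ 0.1 -0.9 -1.7]
```

View pics/w5.png

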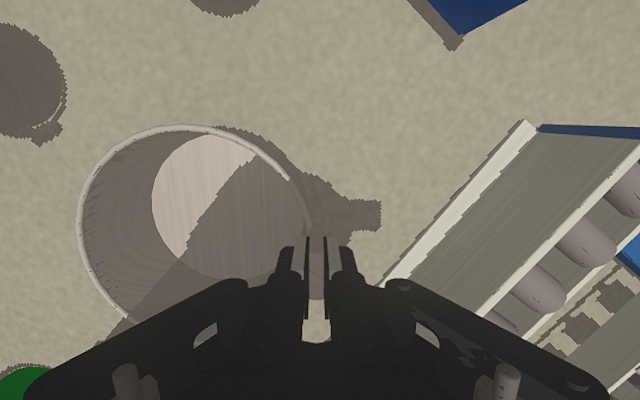

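The pan is held near the top of its tab, because the arm crept up during the idle rows. I'll regrip lower.

```bash
python3 -m crank '[[[-0.005,0,-0.01,0,0,0],[-0.005,0,-0.01,0,0.01,0],[-0.005,0.0,-0.08,0,0.01,0],[-0.005,0,-0.03,0,0.01,0]]]' -0.4 ; python3 -c "
from h import *
tilt_fix()"
```

```text
clock: 6.15
eef_pos: [669.8, 42.5, 66.3]
eef_rot: [-2.867, 1.281, -0.003]
force: [-0.5, -0.3, -0.4]
opening: 25.5
t 6.15 pos [669.8  42.5  66.3] yaw -48.1 zaxis [ 0.002  0.    -1.   ] open 25.5 F [-0.5 -0.3 -0.4]
tilt fix units [-0.     0.005  0.   ]
```

```bash
python3 -m crank '[[[-0.003,0,-0.003,0,0,0],[-0.003,0,-0.006,0,0,0],[-0.003,0,-0.006,0,0,0],[-0.003,0,-0.006,0,0,0]]]' -1
python3 - <<'E'
from h import *
tilt_fix(); p,d,c=grab("wrist","w6"); W=cloud(d,c); print(pan(W,1,(626,92)))
E
```

```text
clock: 6.55
eef_pos: [669.1, 42.8, 65.6]
eef_rot: [-2.865, 1.28, -0.004]
force: [-1.4, -1.4, 8.8]
opening: 7.5
t 6.55 pos [669.1  42.8  65.6] yaw -48.1 zaxis [ 0.004  0.003 -1.   ] open 7.5 F [-1.4 -1.4  8.8]
tilt fix units [-0.005  0.008  0.   ]
{'c': array([625.9,  92.9]), 'res': 0.81, 'n': 5675, 'rimz': 71.5, 'tab': array([672.8,  50.3]), 'tabtop': 109.2, 'dist': 63.3, 'ang': -42.2, 'nt': 3442}
```

View pics/w6.png

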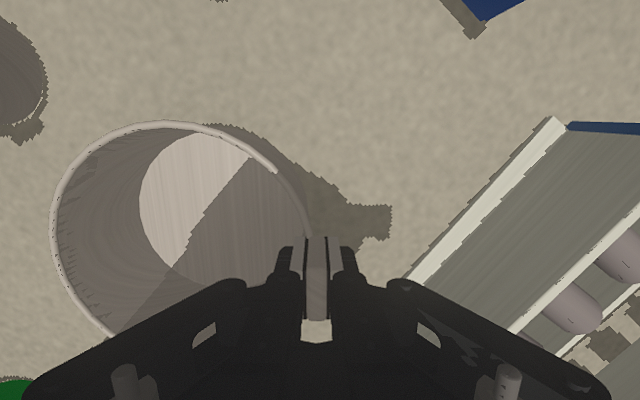

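```bash
python3 -m crank '[[[0,0,0.2,0,0,0],[0,0,0.33,0,0,0],[0,0,0.33,0,0,0],[0,0,0.33,0,0,0],[0,0,0.05,0,0,0]]]'
python3 - <<'E'
from h import *
tilt_fix(); p,d,c=grab("wrist","w7")
for n in("scene","side"):
    p,d,c=grab(n,n+"7"); W=cloud(d,c).reshape(-1,3)
    t=W[(abs(W[:,2]-141)<4)&(W[:,0]>330)&(W[:,0]<750)&(W[:,1]>-280)&(W[:,1]<-50)][:,:2]
    a=np.radians(5.2); e=np.array([np.cos(a),np.sin(a)]); f=np.array([-e[1],e[0]])
    u,v=t@e,t@f; print(n,len(t),"tote u",np.percentile(u,[1,5,95,99]).round(1),"v",np.percentile(v,[1,5,90,99]).round(1))
    np.save("t_%s.npy"%n,t)
E
```

```text
clock: 7.1
eef_pos: [663.3, 42.1, 252.8]
eef_rot: [2.867, -1.281, -0.011]
force: [1.1, -0.4, -0.7]
opening: 7.6
t 7.1 pos [663.3  42.1 252.8] yaw -48.2 zaxis [-0.007  0.001 -1.   ] open 7.6 F [ 1.1 -0.4 -0.7]
tilt fix units [-0.003 -0.014 -0.   ]
scene 230 tote u [392.9 394.6 512.3 557.9] v [-309.5 -305.6 -127.2 -124.7]
side 505 tote u [392.2 393.7 559.3 560.8] v [-312.3 -310.2 -131.7 -127.7]
```

View pics/side7.png

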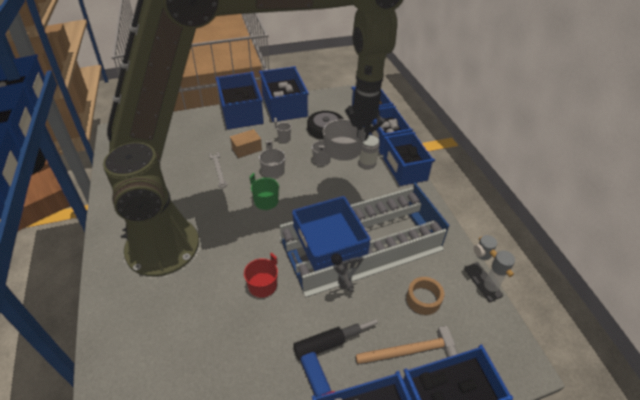

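View pics/scene7.png

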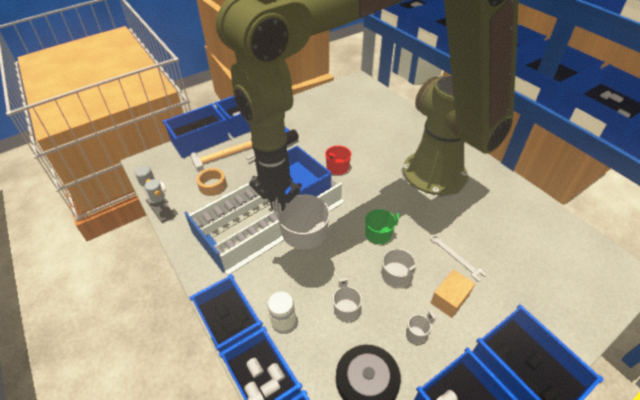

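Side view: pan_1 hangs from the gripper at (343,137), the lever stands in the near notch, and the tote centre is about (494,-174). Carrying it over.

```bash
python3 -m crank '[[[-0.14,-0.29,0,0,0,0],[-0.14,-0.29,0,0,0,0],[-0.14,-0.29,0,0,0,0],[-0.14,-0.29,0,0,0,0],[-0.14,-0.29,0,0,0,0]]]' ;python3 -m crank '[[[-0.1,-0.2,0,0,0,0],[0,0,-0.1,0,0,0]]]'
python3 - <<'E'
from h import *
tilt_fix()
E
```

```text
clock: 7.75
eef_pos: [547.0, -173.9, 228.1]
eef_rot: [2.866, -1.26, -0.058]
force: [0.7, -1.3, -1.6]
opening: 7.7
clock: 7.95
eef_pos: [526.1, -209.2, 208.3]
eef_rot: [2.86, -1.268, -0.068]
force: [0.4, 0.4, -1.9]
opening: 7.4
t 7.95 pos [ 526.1 -209.2  208.3] yaw -47.9 zaxis [-0.045  0.006 -0.999] open 7.4 F [ 0.4  0.4 -1.9]
tilt fix units [-0.012 -0.09  -0.   ]
```

```bash
python3 -m crank '[[[0,0,0.15,-0.01,-0.08,0],[0.07,-0.09,0.03,0,-0.02,0],[0,0,0,0,0,0]]]'
python3 - <<'E'
from h import *
tilt_fix(); p,d,c=grab("wrist","w8"); W=cloud(d,c)
p,d,c=grab("side","s8")
E
```

```text
clock: 8.25
eef_pos: [530.1, -223.1, 224.1]
eef_rot: [-2.867, 1.278, 0.021]
force: [0.7, 0.9, -1.6]
opening: 7.7
t 8.25 pos [ 530.1 -223.1  224.1] yaw -48.0 zaxis [-0.011  0.008 -1.   ] open 7.7 F [ 0.7  0.9 -1.6]
tilt fix units [-0.016 -0.022 -0.   ]
```

View pics/w8.png

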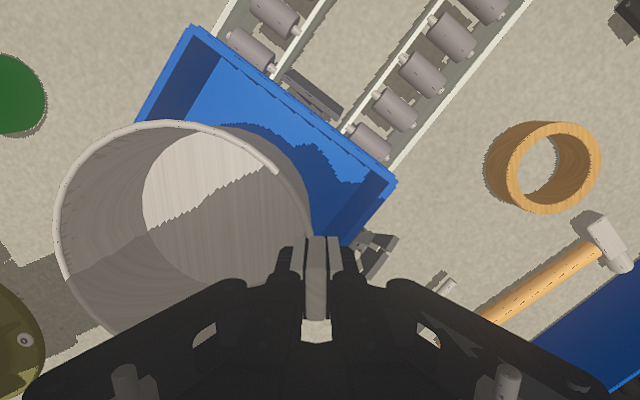

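Run:
```python
import cv2
a=cv2.imread("pics/s8.png")[150:330,240:480]; cv2.imwrite("pics/s8c.png",cv2.resize(a,None,fx=3,fy=3,interpolation=3))
```

```text
(no output)
```

View pics/s8c.png

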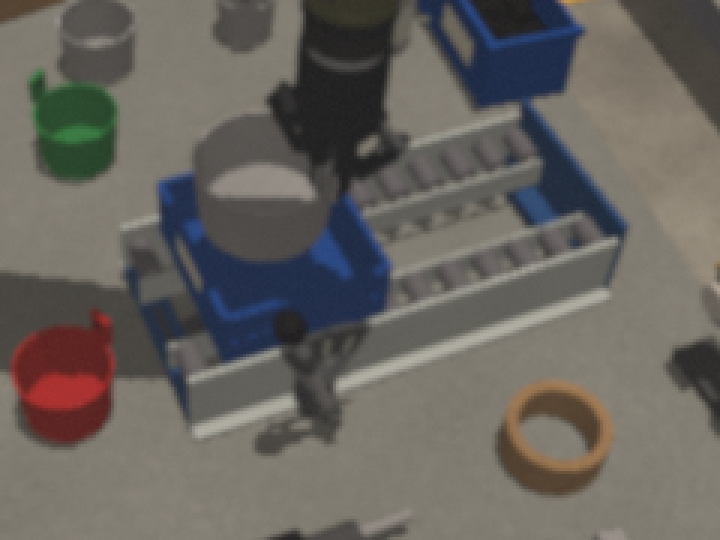

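```bash
python3 -m crank '[[[0.05,-0.005,-0.1,-0.01,-0.02,0],[0,0,-0.12,0,0,0],[0,0,-0.1,0,0,0]]]'
python3 - <<'E'
from h import *
tilt_fix(); p,d,c=grab("wrist","w9"); W=cloud(d,c)
o,M=st(); print(pan(W,1,(494,-174),base=o["eef_pos"][2]-65.6))
E
```

```text
clock: 8.65
eef_pos: [538.1, -221.3, 173.6]
eef_rot: [-2.868, 1.274, 0.007]
force: [-0.1, 0.4, -1.7]
opening: 7.1
t 8.65 pos [ 538.1 -221.3  173.6] yaw -47.9 zaxis [-0.003  0.005 -1.   ] open 7.1 F [-0.1  0.4 -1.7]
tilt fix units [-0.01  -0.005 -0.   ]
t 8.7 pos [ 536.7 -220.6  170.8] yaw -47.9 zaxis [-0.006  0.006 -1.   ] open 7.5 F [-0.6  0.  -4.3]
{'c': array([ 495.4, -171.7]), 'res': 0.67, 'n': 4254, 'rimz': 176.8, 'tab': array([ 542.3, -215.7]), 'tabtop': 214.2, 'dist': 64.3, 'ang': -43.2, 'nt': 3332}
```

View pics/w9.png

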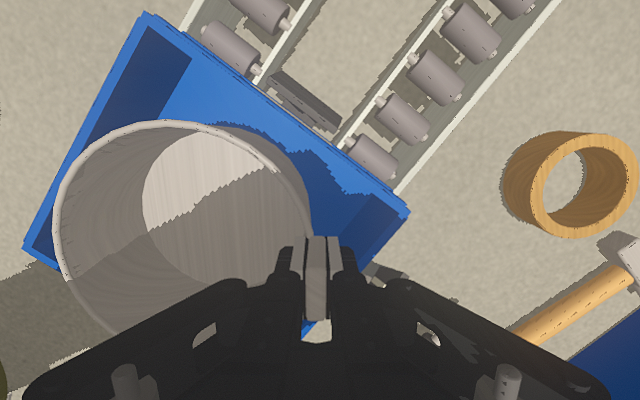

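```bash
python3 -m crank '[[[0,-0.01,-0.08,0,0,0],[0,0,-0.06,0,0,0],[0,0,-0.03,0,0,0]]]';  python3 -m crank '[[[0,0,-0.02,0,0,0],[0,0,-0.02,0,0,0]]]'
```

```text
clock: 9.0
eef_pos: [536.3, -221.0, 142.2]
eef_rot: [-2.869, 1.271, 0.018]
force: [-0.2, 0.5, -2.3]
opening: 7.6
clock: 9.2
eef_pos: [538.6, -221.3, 139.4]
eef_rot: [-2.868, 1.27, 0.01]
force: [-3.1, 3.9, 29.7]
opening: 7.3
```

```bash
python3 -m crank '[[[0,0,0.01,0,0,0],[0,0,0,0,0,0]]]' -0.35;  python3 -m crank '[[[0,0,0.1,0,0,0],[0,0,0.3,0,0,0],[0,0,0.3,0,0,0],[0,0,0.15,0,0,0],[0,0,0,0,0,0]]]'
python3 - <<'E'
from h import *
tilt_fix(); p,d,c=grab("wrist","w10"); W=cloud(d,c)
print(pan(W,1,(494,-174),base=75))
E
```

```text
clock: 9.4
eef_pos: [540.3, -221.8, 143.4]
eef_rot: [-2.867, 1.27, 0.004]
force: [0.5, -1.3, 0.1]
opening: 27.6
clock: 9.9
eef_pos: [538.9, -221.3, 275.2]
eef_rot: [-2.867, 1.27, 0.005]
force: [-0.1, 0.1, -0.3]
opening: 27.8
t 9.9 pos [ 538.9 -221.3  275.2] yaw -47.8 zaxis [-0.001  0.006 -1.   ] open 27.8 F [-0.1  0.1 -0.3]
tilt fix units [-0.013 -0.001 -0.   ]
{'c': array([ 495.6, -171. ]), 'res': 1.43, 'n': 2649, 'rimz': 145.6, 'tab': array([ 539.8, -219.2]), 'tabtop': 180.6, 'dist': 65.4, 'ang': -47.5, 'nt': 318}
```

View pics/w10.png

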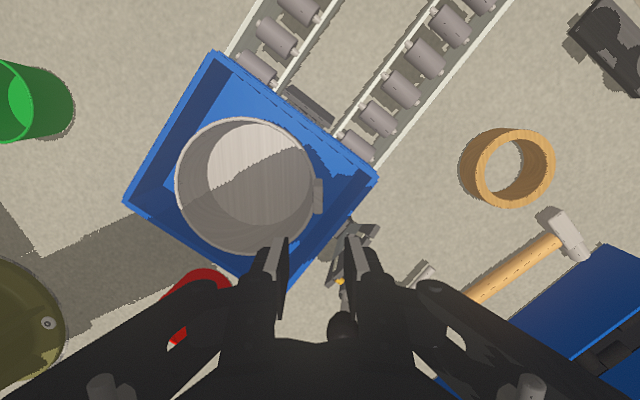

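pan_1 stands flat in the tote, with rim z 145.6, centre (495.6,-171) and tab at -48°. Next is pan_3.

```bash
python3 -m crank '[[[-0.05,0.22,0,0,0,0.3],[-0.05,0.22,0,0,0,0.3],[-0.05,0.22,0,0,0,0.3],[-0.05,0.22,0,0,0,0.3],[-0.05,0.22,0,0,0,0.3]]]' 0; python3 -m crank '[[[-0.05,0.22,0,0,0,0.3],[-0.05,0.22,0,0,0,0.3],[-0.05,0.22,0,0,0,0.3],[-0.05,0.22,0,0,0,0.3],[-0.05,0.22,0,0,0,0.3]]]';  python3 -c "
from h import *
tilt_fix()"
```

```text
clock: 10.45
eef_pos: [497.3, -54.8, 265.3]
eef_rot: [-3.137, 0.124, 0.022]
force: [0.1, 0.4, 0.6]
opening: 42.7
clock: 10.95
eef_pos: [453.0, 115.9, 256.4]
eef_rot: [2.963, 1.033, -0.038]
force: [0.8, 0.6, 0.9]
opening: 43.0
t 10.95 pos [453.  115.9 256.4] yaw 38.5 zaxis [-0.022 -0.011 -1.   ] open 43.0 F [0.8 0.6 0.9]
tilt fix units [ 0.023 -0.044  0.   ]
```

```bash
python3 -m crank '[[[-0.04,0.22,-0.03,0.02,-0.04,0.3],[-0.04,0.22,-0.03,0,0,0.3],[-0.04,0.22,-0.03,0,0,0.3],[-0.04,0.22,-0.03,0,0,0.3],[-0.04,0.22,-0.03,0,0,0.3]]]' 0; python3 -m crank '[[[-0.02,0.08,0,0,0,0.13],[0,0,0,0,0,0]]]';  python3 - <<'E'
from h import *
tilt_fix(); p,d,c=grab("wrist","w11"); W=cloud(d,c)
print(pan(W,3,(414,252)))
E
```

```text
clock: 11.45
eef_pos: [416.8, 285.8, 225.2]
eef_rot: [2.379, 2.046, -0.016]
force: [0.5, 0.1, 0.0]
opening: 42.8
clock: 11.65
eef_pos: [410.7, 300.6, 220.7]
eef_rot: [2.301, 2.134, -0.025]
force: [0.1, 0.5, -0.5]
opening: 42.7
t 11.65 pos [410.7 300.6 220.7] yaw 85.7 zaxis [-0.01  -0.013 -1.   ] open 42.7 F [ 0.1  0.5 -0.5]
tilt fix units [ 0.025 -0.02   0.   ]
{'c': array([412.3, 254.7]), 'res': 0.95, 'n': 1126, 'rimz': 67.5, 'tab': array([412.8, 302.2]), 'tabtop': 101.8, 'dist': 47.4, 'ang': 89.3, 'nt': 265}
```

View pics/w11.png

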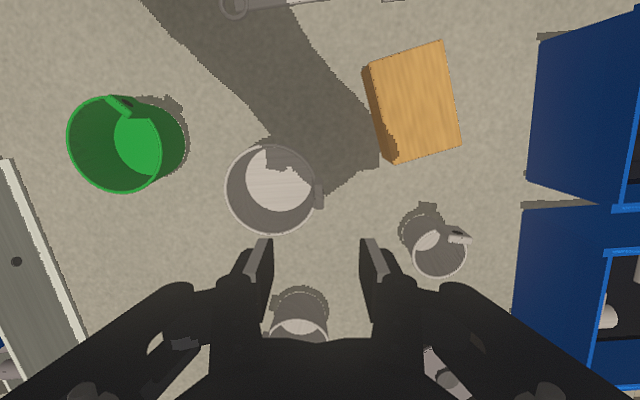

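pan_3 (steel) is at (270,188) with its tab at (318,195), between the finger lines. Its centre is (412,254.5) and its tab is at about (413,302).

```bash
python3 -m crank '[[[0.01,0.01,-0.3,0.02,-0.02,0.07],[0.0,0,-0.3,0,0,0],[0,0,-0.05,0,0,0]]]';  python3 - <<'E'
from h import *
tilt_fix(); p,d,c=grab("wrist","w12"); W=cloud(d,c)
print(pan(W,3,(413,254)))
E
```

```text
clock: 12.0
eef_pos: [413.3, 299.1, 121.2]
eef_rot: [2.272, 2.164, 0.001]
force: [-0.6, -0.2, -0.5]
opening: 42.4
t 12.0 pos [413.3 299.1 121.2] yaw 87.2 zaxis [ 0.003 -0.002 -1.   ] open 42.4 F [-0.6 -0.2 -0.5]
tilt fix units [0.005 0.007 0.   ]
{'c': array([412.2, 254.8]), 'res': 0.95, 'n': 2211, 'rimz': 67.4, 'tab': array([412.8, 302.3]), 'tabtop': 101.6, 'dist': 47.6, 'ang': 89.2, 'nt': 671}
```

View pics/w12.png

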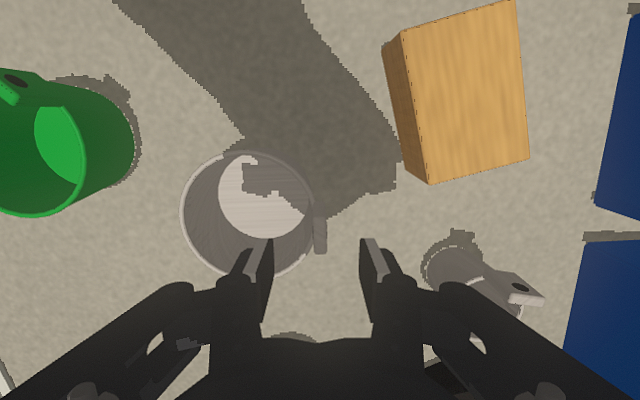

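```bash
python3 -m crank '[[[0,0.02,-0.2,0,0,0.03],[0.0,0,-0.14,0,0,0],[-0.003,0,-0.01,0,0,0]]]'; python3 -m crank '[[[-0.003,0,-0.007,0,0,0],[-0.003,0,-0.007,0,0,0],[-0.003,0,-0.006,0,0,0],[-0.003,0,-0.006,0,0,0]]]' -1
python3 - <<'E'
from h import *
tilt_fix(); p,d,c=grab("wrist","w13"); W=cloud(d,c)
print(pan(W,3,(413,254)))
E
```

```text
clock: 12.35
eef_pos: [416.8, 302.0, 73.1]
eef_rot: [2.26, 2.174, 0.01]
force: [-0.3, 0.1, 0.2]
opening: 42.5
clock: 12.75
eef_pos: [418.6, 303.2, 75.0]
eef_rot: [2.263, 2.169, 0.021]
force: [1.2, 0.2, -1.0]
opening: 7.0
t 12.75 pos [418.6 303.2  75. ] yaw 87.6 zaxis [ 0.014  0.004 -1.   ] open 7.0 F [ 1.2  0.2 -1. ]
tilt fix units [-0.009  0.029  0.   ]
{'c': array([411.8, 257.3]), 'res': 0.84, 'n': 3110, 'rimz': 67.5, 'tab': array([413.5, 304.5]), 'tabtop': 104.6, 'dist': 47.3, 'ang': 87.9, 'nt': 2408}
```

View pics/w13.png

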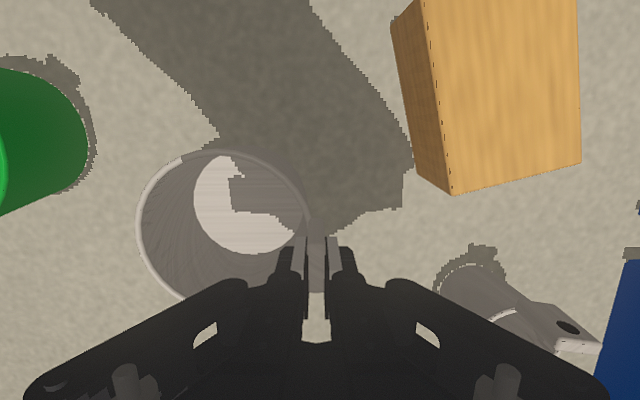

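Gripped, with TCP z at 75 against a tab spanning 66–100. Lift and check.

```bash
python3 -m crank '[[[0,0,0.2,0,0.02,0],[0,0,0.33,0,0,0],[0,0,0.33,0,0,0],[0,0,0.33,0,0,0],[0,0,0.2,0,0,0]]]'
python3 - <<'E'
from h import *
tilt_fix(); p,d,c=grab("wrist","w14"); W=cloud(d,c); o,M=st()
b=o["eef_pos"][2]-75
q=pan(W,3,o["eef_pos"][:2]+[-6.8,-46],base=b); print(b,q, q["c"]-o["eef_pos"][:2])
E
```

```text
clock: 13.3
eef_pos: [412.7, 299.8, 285.7]
eef_rot: [-2.265, -2.173, 0.008]
force: [0.2, 1.2, -1.8]
opening: 6.9
t 13.3 pos [412.7 299.8 285.7] yaw 87.6 zaxis [-0.006 -0.002 -1.   ] open 6.9 F [ 0.2  1.2 -1.8]
tilt fix units [ 0.003 -0.011  0.   ]
t 13.35 pos [414.2 300.9 290. ] yaw 87.6 zaxis [-0.001  0.002 -1.   ] open 6.9 F [2.5 1.2 3.1]
215.00961150589308 {'c': array([405.8, 253.5]), 'res': 0.88, 'n': 2541, 'rimz': 279.4, 'tab': array([407.6, 301.6]), 'tabtop': 319.8, 'dist': 48.2, 'ang': 87.8, 'nt': 2563} [ -8.37188548 -47.3860635 ]
```

View pics/w14.png

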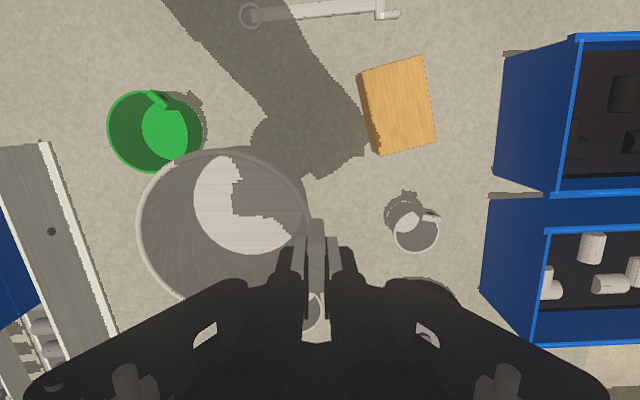

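pan_3 is held firmly in the jaws. Carry it to the tote.

```bash
python3 -m crank '[[[0.07,-0.26,0,0,0,-0.14],[0.07,-0.26,0.01,0,0,-0.14],[0.07,-0.26,0.02,0,0,-0.14],[0.07,-0.26,0.02,0,0,-0.14],[0.07,-0.26,0.02,0,0,-0.14]]]'; python3 -m crank '[[[0.07,-0.26,0.02,0,0,-0.14],[0.07,-0.26,0.02,0,0,-0.14],[0.07,-0.26,0.02,0,0,-0.14],[0.07,-0.26,0.02,0,0,-0.14],[0.05,-0.2,0.02,0,0,-0.14]]]'
python3 - <<'E'
from h import *
tilt_fix()
E
```

```text
clock: 13.85
eef_pos: [467.6, 105.8, 304.0]
eef_rot: [-2.612, -1.744, -0.015]
force: [-0.1, 0.9, -1.9]
opening: 6.8
clock: 14.35
eef_pos: [517.2, -88.6, 319.4]
eef_rot: [2.886, 1.241, 0.017]
force: [-0.3, -0.2, -0.9]
opening: 6.8
t 14.35 pos [517.2 -88.6 319.4] yaw 46.5 zaxis [ 0.01   0.004 -1.   ] open 6.8 F [-0.3 -0.2 -0.9]
tilt fix units [-0.008  0.021  0.   ]
```

```bash
python3 -m crank '[[[0.06,-0.2,-0.05,0,0.01,-0.14],[0.04,-0.13,-0.2,0,0,-0.02],[0,0,-0.25,0,0,0],[0,0,0,0,0,0]]]'
python3 - <<'E'
from h import *
tilt_fix(); o,M=st(); p,d,c=grab("wrist","w15"); W=cloud(d,c);
b=o["eef_pos"][2]-75
q=pan(W,3,o["eef_pos"][:2]+[-37.5,-27],base=b); print(b,q, q["c"]-o["eef_pos"][:2])
print(pan(W,1,(495.6,-171),base=75))
E
```

```text
clock: 14.75
eef_pos: [533.4, -145.0, 242.8]
eef_rot: [2.939, 1.107, 0.014]
force: [-0.4, 1.2, -1.0]
opening: 6.9
t 14.75 pos [ 533.4 -145.   242.8] yaw 41.3 zaxis [ 0.009  0.002 -1.   ] open 6.9 F [-0.4  1.2 -1. ]
tilt fix units [-0.004  0.017  0.   ]
t 14.75 pos [ 533.4 -145.   242.8] yaw 41.3 zaxis [ 0.009  0.002 -1.   ] open 6.9 F [-0.4  1.2 -1. ]
167.80216023930643 {'c': array([ 494.3, -171.3]), 'res': 0.86, 'n': 3059, 'rimz': 235.3, 'tab': array([ 528.5, -138.8]), 'tabtop': 272.6, 'dist': 47.2, 'ang': 43.6, 'nt': 2444} [-39.11579498 -26.28255176]
{'c': array([ 493.5, -170.6]), 'res': 2.54, 'n': 2170, 'rimz': 145.7, 'tab': array([ 494., -171.]), 'tabtop': 183.1, 'dist': 0.6, 'ang': -40.8, 'nt': 9504}
```

View pics/w15.png

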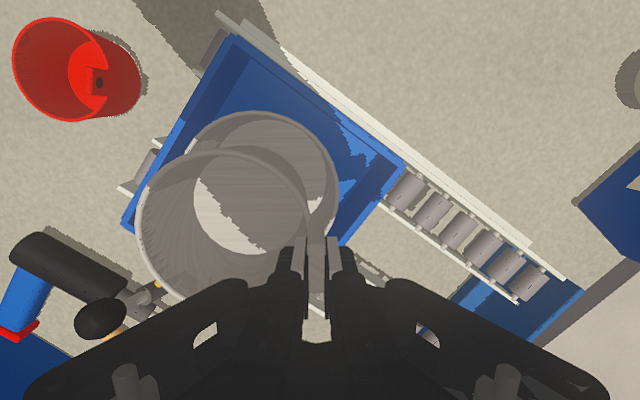

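The held pan's centre (494,-171) is over pan_1's centre. Descend.

```bash
python3 -m crank '[[[0.005,0,-0.2,0,0.01,0],[0,0,-0.2,0,0,0],[0,0,-0.1,0,0,0],[0,0,-0.02,0,0,0]]]'; python3 -m crank '[[[0,0,-0.03,0,0,0],[0,0,-0.02,0,0,0]]]'; python3 -c "
from h import *
tilt_fix()"
```

```text
clock: 15.2
eef_pos: [540.6, -144.5, 175.2]
eef_rot: [2.93, 1.109, 0.027]
force: [-0.2, 0.2, -0.4]
opening: 7.2
clock: 15.4
eef_pos: [542.7, -144.1, 171.1]
eef_rot: [2.927, 1.111, 0.033]
force: [0.2, -0.6, -2.2]
opening: 7.3
t 15.4 pos [ 542.7 -144.1  171.1] yaw 41.6 zaxis [ 0.024 -0.003 -1.   ] open 7.3 F [ 0.2 -0.6 -2.2]
tilt fix units [0.006 0.047 0.   ]
```

```bash
python3 -m crank '[[[-0.06,0,-0.06,0.0,0.045,0],[-0.01,0,-0.04,0,0,0]]]'; python3 -m crank '[[[-0.01,0,-0.02,0,0,0]]]'; python3 -c "
from h import *
tilt_fix()"
```

```text
clock: 15.6
eef_pos: [533.4, -144.3, 158.0]
eef_rot: [2.932, 1.114, 0.003]
force: [0.1, 0.8, -1.8]
opening: 7.0
clock: 15.7
eef_pos: [531.8, -144.3, 154.7]
eef_rot: [2.932, 1.114, 0.003]
force: [-0.2, 0.4, 4.6]
opening: 6.6
t 15.7 pos [ 531.8 -144.3  154.7] yaw 41.6 zaxis [ 0.004 -0.004 -1.   ] open 6.6 F [-0.2  0.4  4.6]
tilt fix units [0.008 0.007 0.   ]
```

```bash
python3 -m crank '[[[-0.005,0,0,0,0,0],[-0.005,0,0,0,0,0]]]' -0.35;  python3 -m crank '[[[0,0,0.1,0,0,0],[0,0,0.3,0,0,0],[0,0,0.3,0,0,0],[0,0,0.1,0,0,0],[0,0,0,0,0,0]]]'
python3 - <<'E'
from h import *
tilt_fix(); p,d,c=grab("wrist","w16"); W=cloud(d,c)
print(pan(W,1,(494,-172),base=75)); print(pan(W,3,(494,-172),base=80,lim=55))
p,d,c=grab("side","s16"); W=cloud(d,c)
for k,xy in((4,(602.5,260)),(5,(496,422.5))): print(k,pan(W,k,xy))
E
```

```text
clock: 15.9
eef_pos: [529.9, -144.4, 154.6]
eef_rot: [2.932, 1.113, 0.002]
force: [-0.4, -0.3, -0.2]
opening: 28.0
clock: 16.4
eef_pos: [527.8, -144.4, 278.5]
eef_rot: [2.933, 1.113, -0.001]
force: [0.4, -0.0, -1.1]
opening: 28.1
t 16.4 pos [ 527.8 -144.4  278.5] yaw 41.6 zaxis [ 0.001 -0.004 -1.   ] open 28.1 F [ 0.4 -0.  -1.1]
tilt fix units [0.009 0.003 0.   ]
{'c': array([ 494.8, -169.3]), 'res': 14.09, 'n': 4113, 'rimz': 146.3, 'tab': array([ 527.6, -139.4]), 'tabtop': 181.8, 'dist': 44.4, 'ang': 42.3, 'nt': 329}
{'c': array([ 492. , -170.6]), 'res': 0.98, 'n': 1361, 'rimz': 147.4, 'tab': array([ 527.6, -139.4]), 'tabtop': 181.8, 'dist': 47.4, 'ang': 41.2, 'nt': 326}
4 {'c': array([601.8, 258.3]), 'res': 1.13, 'n': 50, 'rimz': 62.9, 'tab': array([588.4, 219.9]), 'tabtop': 97.9, 'dist': 40.7, 'ang': -109.2, 'nt': 34}
5 {'c': array([496.2, 421.4]), 'res': 1.21, 'n': 37, 'rimz': 61.3, 'tab': array([467.6, 430.7]), 'tabtop': 95.4, 'dist': 30.1, 'ang': 162.0, 'nt': 15}
```

View pics/w16.png

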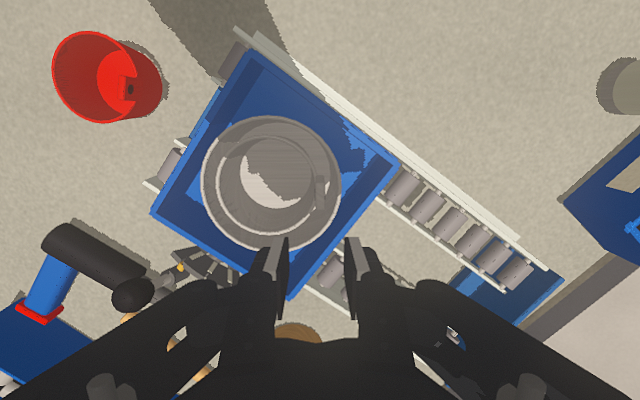

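pan_3 sits in pan_1: rim z 147.4, centre (492,-170.6), tab at 41°. Next is pan_4.

```bash
python3 -m crank '[[[0.05,0.28,0,0,0,0.12],[0.05,0.28,0,0,0,0.12],[0.05,0.28,0,0,0,0.12],[0.05,0.28,0,0,0,0.12],[0.05,0.28,0,0,0,0.12]]]' 0; python3 -m crank '[[[0.05,0.28,-0.05,0,0,0.12],[0.05,0.28,-0.05,0,0,0.12],[0.05,0.28,-0.05,0,0,0.12],[0.03,0.25,-0.05,0,0,0.12],[0,0,0,0,0,0]]]';  python3 - <<'E'
from h import *
tilt_fix(); p,d,c=grab("wrist","w17"); W=cloud(d,c)
print(pan(W,4,(602,260)))
E
```

```text
clock: 17.0
eef_pos: [560.1, 66.8, 266.7]
eef_rot: [2.738, 1.54, -0.022]
force: [0.7, -0.3, 0.6]
opening: 42.6
clock: 17.5
eef_pos: [582.8, 240.6, 224.0]
eef_rot: [-2.517, -1.877, 0.042]
force: [0.5, -0.8, -0.6]
opening: 42.8
t 17.5 pos [582.8 240.6 224. ] yaw 73.4 zaxis [-0.023 -0.014 -1.   ] open 42.8 F [ 0.5 -0.8 -0.6]
tilt fix units [ 0.029 -0.045  0.   ]
{'c': array([600.7, 262.7]), 'res': 0.97, 'n': 875, 'rimz': 65.5, 'tab': array([587.8, 225.7]), 'tabtop': 99.7, 'dist': 39.2, 'ang': -109.2, 'nt': 270}
```

View pics/w17.png

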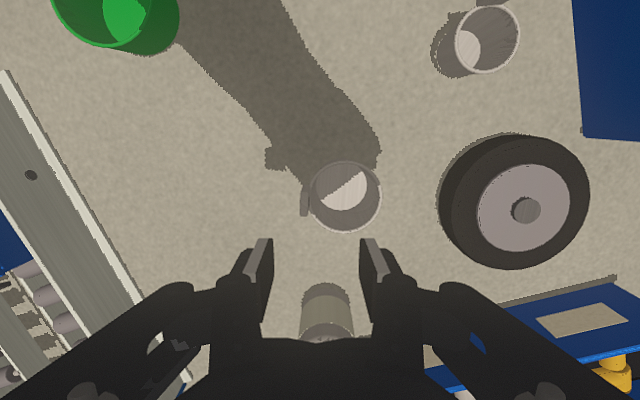

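pan_4 is at (345,195) with its tab at (304,203), and the grease can stands at (325,310). Align with the tab at (588,225).

```bash
python3 -m crank '[[[0.03,-0.1,-0.3,0.03,-0.045,-0.09],[0.0,0,-0.3,0,0,0],[0,0,-0.05,0,0,0]]]';  python3 - <<'E'
from h import *
tilt_fix(); p,d,c=grab("wrist","w18"); W=cloud(d,c)
print(pan(W,4,(601,262)))
E
```

```text
clock: 17.85
eef_pos: [586.3, 221.4, 124.0]
eef_rot: [2.564, 1.813, -0.001]
force: [-1.1, 0.2, -0.9]
opening: 42.6
t 17.85 pos [586.3 221.4 124. ] yaw 70.5 zaxis [-0.    -0.001 -1.   ] open 42.6 F [-1.1  0.2 -0.9]
tilt fix units [ 0.002 -0.     0.   ]
{'c': array([600.6, 262.5]), 'res': 0.92, 'n': 1616, 'rimz': 65.5, 'tab': array([587.4, 225.8]), 'tabtop': 99.6, 'dist': 39.0, 'ang': -109.7, 'nt': 635}
```

View pics/w18.png

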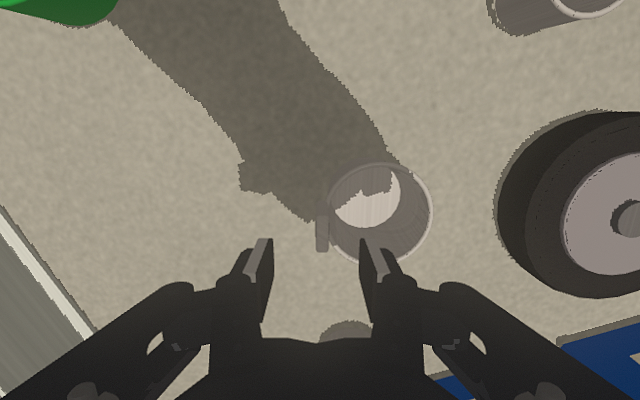

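```bash
python3 -m crank '[[[0.005,0.02,-0.2,0,0,0],[0.0,0,-0.17,0,0,0],[-0.005,0,-0.03,0,0,0]]]'; python3 -m crank '[[[-0.005,0,-0.015,0,0,0],[-0.005,0,-0.01,0,0,0],[-0.003,0,-0.006,0,0,0],[-0.003,0,-0.006,0,0,0]]]' -1
python3 - <<'E'
from h import *
tilt_fix(); p,d,c=grab("wrist","w19"); W=cloud(d,c); o,M=st()
q=pan(W,4,(601,261)); print(q,q["c"]-o["eef_pos"][:2])
E
```

```text
clock: 18.2
eef_pos: [590.0, 223.0, 69.3]
eef_rot: [2.566, 1.807, 0.008]
force: [-0.5, -0.2, -0.2]
opening: 42.7
clock: 18.6
eef_pos: [590.8, 223.3, 69.7]
eef_rot: [2.565, 1.804, 0.018]
force: [0.5, 0.1, -1.5]
opening: 7.1
t 18.6 pos [590.8 223.3  69.7] yaw 70.2 zaxis [ 0.012  0.002 -1.   ] open 7.1 F [ 0.5  0.1 -1.5]
tilt fix units [-0.004  0.025  0.   ]
t 18.65 pos [590.8 223.4  69.6] yaw 70.2 zaxis [ 0.012  0.002 -1.   ] open 7.2 F [ 0.4  0.2 -1.9]
{'c': array([600.9, 261.9]), 'res': 0.82, 'n': 2399, 'rimz': 66.2, 'tab': array([587.7, 227. ]), 'tabtop': 102.5, 'dist': 37.3, 'ang': -110.7, 'nt': 2646} [10.134081   38.51959176]
```

View pics/w19.png

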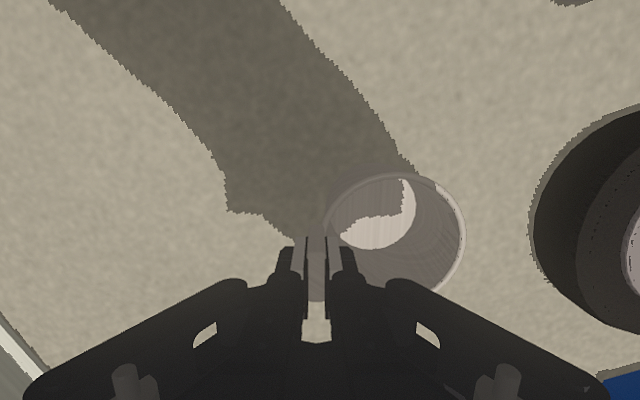

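```bash
python3 -m crank '[[[0,0,0.2,0,0.02,0],[0,0,0.33,0,0,0],[0,0,0.33,0,0,0],[0,0,0.33,0,0,0],[0,0,0.2,0,0,0]]]' ; python3 -m crank '[[[-0.08,-0.28,0.01,0,0,-0.1],[-0.08,-0.28,0.01,0,0,-0.1],[-0.08,-0.28,0.02,0,0,-0.1],[-0.08,-0.28,0.02,0,0,-0.1],[-0.08,-0.28,0.02,0,0,-0.1]]]'; python3 -c "
from h import *
tilt_fix()"
```

```text
clock: 19.15
eef_pos: [584.3, 221.1, 279.9]
eef_rot: [-2.567, -1.806, 0.013]
force: [1.4, 1.5, -0.5]
opening: 7.0
clock: 19.65
eef_pos: [526.5, 11.4, 301.2]
eef_rot: [2.772, 1.474, 0.012]
force: [0.5, -0.1, -0.9]
opening: 6.9
t 19.65 pos [526.5  11.4 301.2] yaw 56.0 zaxis [ 0.007  0.002 -1.   ] open 6.9 F [ 0.5 -0.1 -0.9]
tilt fix units [-0.004  0.015  0.   ]
```

```bash
python3 -m crank '[[[-0.08,-0.28,0.01,0,0,-0.1],[-0.08,-0.28,0.01,0,0,-0.1],[-0.08,-0.28,0,0,0,-0.1],[-0.08,-0.28,0,0,0,-0.1],[-0.07,-0.24,0,0,0,-0.1]]]';python3 -m crank '[[[0,0,-0.15,0,0,0],[0,0,-0.1,0,0,0],[0,0,0,0,0,0]]]'
python3 - <<'E'
from h import *
tilt_fix();o,M=st(); p,d,c=grab("wrist","w20"); W=cloud(d,c)
b=o["eef_pos"][2]-69.7
q=pan(W,4,o["eef_pos"][:2]+[27,29],base=b,lim=46); print(b,q, q["c"]-o["eef_pos"][:2])
print(pan(W,1,(494,-171),base=75)); print(pan(W,3,(492,-170.6),base=80,lim=55))
E
```

```text
clock: 20.15
eef_pos: [463.9, -200.6, 307.8]
eef_rot: [2.935, 1.101, 0.017]
force: [0.2, 0.0, -0.9]
opening: 6.9
clock: 20.45
eef_pos: [462.1, -206.6, 271.3]
eef_rot: [2.937, 1.084, 0.019]
force: [-0.4, 1.0, -2.0]
opening: 7.2
t 20.45 pos [ 462.1 -206.6  271.3] yaw 40.5 zaxis [ 0.015 -0.006 -1.   ] open 7.2 F [-0.4  1.  -2. ]
tilt fix units [0.013 0.031 0.   ]
t 20.45 pos [ 462.1 -206.6  271.3] yaw 40.5 zaxis [ 0.015 -0.006 -1.   ] open 7.2 F [-0.4  1.  -2. ]
201.5854250782332 {'c': array([ 489.2, -178. ]), 'res': 0.84, 'n': 2409, 'rimz': 267.8, 'tab': array([ 460.2, -201.6]), 'tabtop': 304.2, 'dist': 37.4, 'ang': -140.9, 'nt': 2123} [27.14973372 28.64384204]
{'c': array([ 494.4, -171.7]), 'res': 13.23, 'n': 2701, 'rimz': 146.5, 'tab': array([ 521.6, -131.4]), 'tabtop': 181.6, 'dist': 48.6, 'ang': 56.0, 'nt': 97}
{'c': array([ 491.4, -171.8]), 'res': 0.94, 'n': 830, 'rimz': 147.6, 'tab': array([ 521.6, -131.4]), 'tabtop': 181.6, 'dist': 50.4, 'ang': 53.2, 'nt': 95}
```

View pics/w20.png

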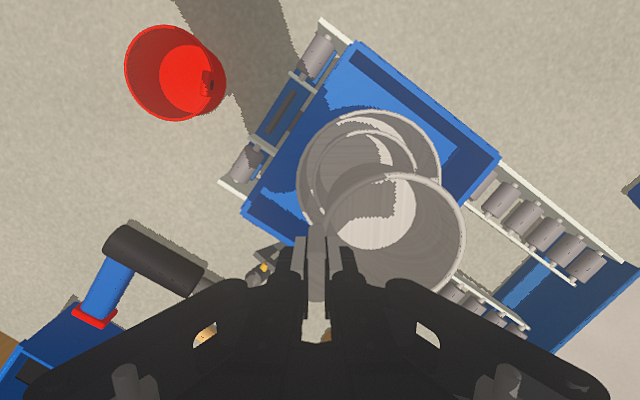

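```bash
python3 -m crank '[[[0.018,0.045,-0.1,0.01,0.03,0],[0,0,-0.1,0,0,0],[-0.005,0,-0.06,0,0,0]]]';python3 - <<'E'
from h import *
tilt_fix();o,M=st(); p,d,c=grab("wrist","w21"); W=cloud(d,c)
b=o["eef_pos"][2]-69.7
q=pan(W,4,o["eef_pos"][:2]+[27,29],base=b,lim=46); print(b,q, q["c"]-o["eef_pos"][:2])
print(pan(W,3,(492,-170.6),base=80,lim=55))
E
```

```text
clock: 20.8
eef_pos: [467.1, -198.6, 234.4]
eef_rot: [2.942, 1.09, 0.006]
force: [-1.0, 0.1, -2.0]
opening: 7.0
t 20.8 pos [ 467.1 -198.6  234.4] yaw 40.6 zaxis [ 0.005 -0.003 -1.   ] open 7.0 F [-1.   0.1 -2. ]
tilt fix units [0.005 0.01  0.   ]
t 20.8 pos [ 467.1 -198.6  234.4] yaw 40.6 zaxis [ 0.005 -0.003 -1.   ] open 7.0 F [-1.   0.1 -2. ]
164.74689953033158 {'c': array([ 494.2, -169.8]), 'res': 0.85, 'n': 2380, 'rimz': 231.0, 'tab': array([ 465. , -193.9]), 'tabtop': 267.4, 'dist': 37.8, 'ang': -140.4, 'nt': 2140} [27.14521426 28.75945824]
{'c': array([ 491.5, -171.6]), 'res': 0.93, 'n': 948, 'rimz': 147.6, 'tab': array([ 494.3, -169.4]), 'tabtop': 184.4, 'dist': 3.5, 'ang': 38.7, 'nt': 6022}
```

View pics/w21.png

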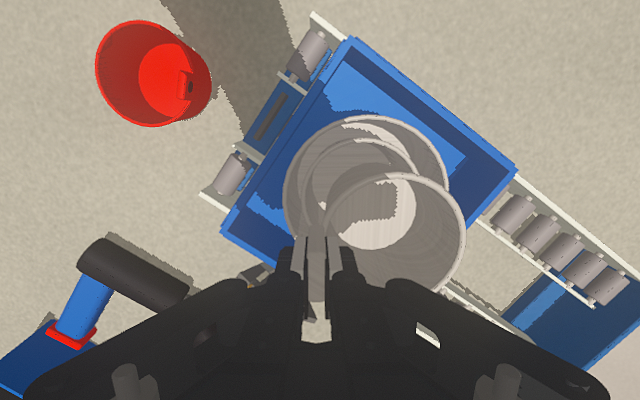

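```bash
python3 -m crank '[[[-0.02,-0.01,-0.13,0.005,0.01,0],[-0.005,0,-0.13,0,0,0],[-0.008,0,-0.1,0,0,0]]]';python3 - <<'E'
from h import *
tilt_fix();o,M=st(); p,d,c=grab("wrist","w22"); W=cloud(d,c)
b=o["eef_pos"][2]-69.7
q=pan(W,4,o["eef_pos"][:2]+[27,29],base=b,lim=46); print(b,q, q["c"]-o["eef_pos"][:2])
print(pan(W,3,(492,-170.6),base=80,lim=55))
E
```

```text
clock: 21.15
eef_pos: [463.8, -198.7, 179.7]
eef_rot: [2.944, 1.095, 0.002]
force: [-0.5, 0.1, -1.4]
opening: 7.1
t 21.15 pos [ 463.8 -198.7  179.7] yaw 40.8 zaxis [ 0.002 -0.    -1.   ] open 7.1 F [-0.5  0.1 -1.4]
tilt fix units [0.001 0.003 0.   ]
t 21.15 pos [ 463.8 -198.7  179.7] yaw 40.8 zaxis [ 0.002 -0.    -1.   ] open 7.1 F [-0.5  0.1 -1.4]
109.96182254215371 {'c': array([ 491.1, -169.4]), 'res': 1.11, 'n': 2683, 'rimz': 176.1, 'tab': array([ 462.2, -193.4]), 'tabtop': 212.6, 'dist': 37.6, 'ang': -140.4, 'nt': 2133} [27.34769742 29.31949338]
{'c': array([ 488.7, -172.6]), 'res': 3.82, 'n': 2426, 'rimz': 147.4, 'tab': array([ 493.2, -162.1]), 'tabtop': 181.2, 'dist': 11.5, 'ang': 66.8, 'nt': 5372}
```

View pics/w22.png

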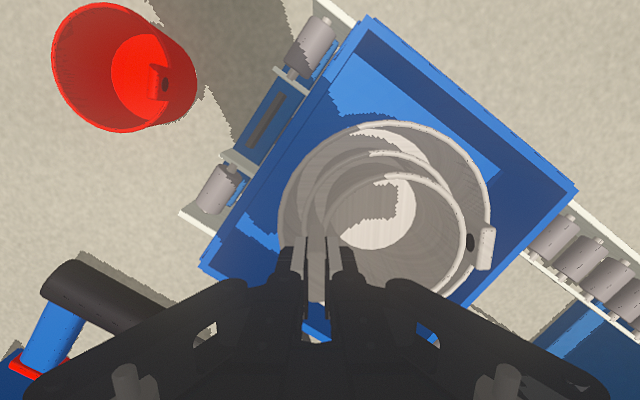

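Both rims look concentric once parallax is allowed for. Go down the last 25 mm.

```bash
python3 -m crank '[[[0,-0.01,-0.08,0,0,0],[-0.008,0,-0.06,0,0,0],[-0.008,0,-0.04,0,0,0]]]';python3 -m crank '[[[-0.005,0,-0.02,0,0,0]]]'; python3 -c "
from h import *
tilt_fix()"
```

```text
clock: 21.5
eef_pos: [463.7, -199.9, 153.4]
eef_rot: [2.941, 1.097, 0.008]
force: [-4.7, 6.0, 54.1]
opening: 7.3
clock: 21.6
eef_pos: [465.5, -199.6, 153.7]
eef_rot: [2.939, 1.097, 0.018]
force: [-6.5, 5.0, 23.5]
opening: 7.0
t 21.6 pos [ 465.5 -199.6  153.7] yaw 40.9 zaxis [ 0.012  0.    -1.   ] open 7.0 F [-6.5  5.  23.5]
tilt fix units [-0.     0.024  0.   ]
```

```bash
python3 -m crank '[[[-0.005,0,0.005,0,0,0],[-0.005,0,0.0,0,0,0]]]' -0.35;  python3 -m crank '[[[0,0,0.1,0,0,0],[0,0,0.3,0,0,0],[0,0,0.3,0,0,0],[0,0,0.1,0,0,0],[0,0,0,0,0,0]]]'
python3 - <<'E'
from h import *
tilt_fix(); p,d,c=grab("wrist","w23"); W=cloud(d,c)
print(pan(W,3,(492,-170.6),base=80,lim=55)); print(pan(W,4,(492,-171),base=85,lim=44))
p,d,c=grab("side","s23"); W=cloud(d,c)
for k,xy in((5,(496,422.5)),): print(k,pan(W,k,xy))
E
```

```text
clock: 21.8
eef_pos: [465.8, -200.0, 156.6]
eef_rot: [2.937, 1.096, 0.024]
force: [0.1, -1.0, 0.6]
opening: 27.5
clock: 22.3
eef_pos: [463.9, -199.6, 279.1]
eef_rot: [2.938, 1.097, 0.02]
force: [-0.1, -0.3, -0.4]
opening: 27.6
t 22.3 pos [ 463.9 -199.6  279.1] yaw 40.9 zaxis [ 0.013 -0.    -1.   ] open 27.6 F [-0.1 -0.3 -0.4]
tilt fix units [0.001 0.027 0.   ]
{'c': array([ 494.4, -171.4]), 'res': 1.33, 'n': 1849, 'rimz': 147.4, 'tab': array([ 497.3, -167.4]), 'tabtop': 184.3, 'dist': 5.0, 'ang': 53.5, 'nt': 844}
{'c': array([ 491.6, -169.4]), 'res': 1.39, 'n': 1426, 'rimz': 150.0, 'tab': array([ 463.7, -195.5]), 'tabtop': 184.6, 'dist': 38.2, 'ang': -136.8, 'nt': 329}
5 {'c': array([495.1, 421.6]), 'res': 1.95, 'n': 41, 'rimz': 60.4, 'tab': array([467.3, 427.6]), 'tabtop': 98.5, 'dist': 28.5, 'ang': 167.8, 'nt': 17}
```

View pics/w23.png

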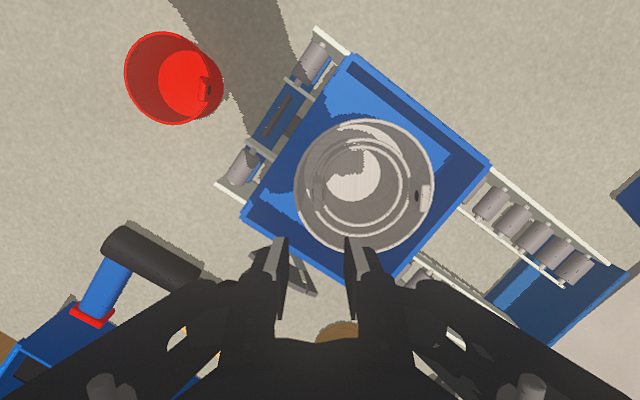

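View pics/s23.png

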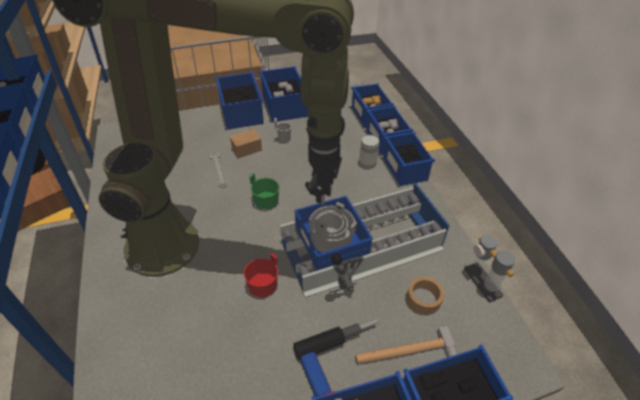

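pan_4 is nested (rim z 150, tab at -137°). No further steel pan is on the bench apart from pan_5, at side (283,131). Going to it.

```bash
python3 -m crank '[[[0.01,0.3,0,0,0.02,-0.13],[0.01,0.3,0,0,0,-0.13],[0.01,0.3,0,0,0,-0.13],[0.01,0.3,0,0,0,-0.13],[0.01,0.3,0,0,0,-0.13]]]' 0; python3 -m crank '[[[0.01,0.3,0,0,0,-0.13],[0.01,0.3,0,0,0,-0.13],[0.01,0.3,0,0,0,-0.13],[0.01,0.3,0,0,0,-0.13],[0.01,0.3,0,0,0,-0.13]]]'; python3 -c "
from h import *
tilt_fix()"
```

```text
clock: 22.9
eef_pos: [465.6, 27.6, 266.6]
eef_rot: [-3.086, -0.568, 0.018]
force: [1.6, -0.8, 0.6]
opening: 42.8
clock: 23.4
eef_pos: [466.7, 260.2, 256.0]
eef_rot: [-3.139, -0.039, 0.039]
force: [1.3, -1.1, -0.0]
opening: 42.7
t 23.4 pos [466.7 260.2 256. ] yaw 1.4 zaxis [-0.025  0.002 -1.   ] open 42.7 F [ 1.3 -1.1 -0. ]
tilt fix units [-0.003 -0.049 -0.   ]
```

```bash
python3 -m crank '[[[0.0,0.28,-0.05,0,-0.045,-0.13],[0,0.28,-0.05,0,0,-0.13],[0,0.28,-0.03,0,0,-0.13],[0,0.2,0,0,0,-0.1],[0,0,0,0,0,0]]]'
python3 - <<'E'
from h import *
tilt_fix(); p,d,c=grab("wrist","w24"); W=cloud(d,c)
print(pan(W,5,(495.5,422)))
E
```

```text
clock: 23.9
eef_pos: [460.5, 425.0, 222.5]
eef_rot: [3.115, -0.352, -0.019]
force: [0.8, 0.2, 0.1]
opening: 42.8
t 23.9 pos [460.5 425.  222.5] yaw -12.9 zaxis [-0.013 -0.006 -1.   ] open 42.8 F [0.8 0.2 0.1]
tilt fix units [ 0.011 -0.026  0.   ]
{'c': array([494.3, 426.1]), 'res': 0.97, 'n': 644, 'rimz': 63.5, 'tab': array([464.6, 432.1]), 'tabtop': 97.9, 'dist': 30.3, 'ang': 168.7, 'nt': 258}
```

View pics/w24.png

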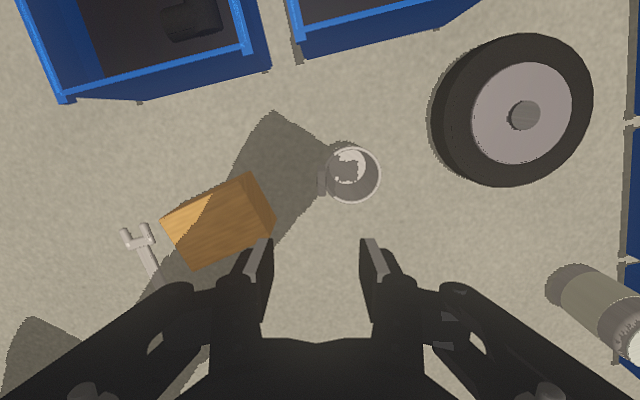

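```bash
python3 -m crank '[[[0.03,0.04,-0.3,0.01,-0.025,0.02],[0.0,0,-0.3,0,0,0],[0,0,-0.05,0,0,0]]]' -0.2;  python3 - <<'E'
from h import *
tilt_fix(); p,d,c=grab("wrist","w25"); W=cloud(d,c)
print(pan(W,5,(494.5,425)))
P=W.reshape(-1,3); m=(P[:,2]>52)&(P[:,2]<68)&(np.hypot(P[:,0]-494.5,P[:,1]-425)>36)&(np.hypot(P[:,0]-465,P[:,1]-430)<90)
Q=P[m]; print(len(Q), Q.min(0) if len(Q) else 0, Q.max(0) if len(Q) else 0)
if len(Q): print(cv2.minAreaRect(Q[:,:2].astype(np.float32)), np.hypot(Q[:,0]-465,Q[:,1]-430).min())
E
```

```text
clock: 24.25
eef_pos: [464.6, 426.0, 121.0]
eef_rot: [3.119, -0.335, -0.001]
force: [-1.5, -0.9, -0.1]
opening: 33.8
t 24.25 pos [464.6 426.  121. ] yaw -12.3 zaxis [-0.001 -0.004 -1.   ] open 33.8 F [-1.5 -0.9 -0.1]
tilt fix units [ 0.008 -0.002  0.   ]
{'c': array([494.4, 426.3]), 'res': 0.95, 'n': 1293, 'rimz': 63.4, 'tab': array([464.8, 432.2]), 'tabtop': 97.7, 'dist': 30.1, 'ang': 168.6, 'nt': 646}
1423 [375.01885944 386.92270095  52.00998873] [462.97476073 445.74350998  67.4189293 ]
((409.1605224609375, 435.93231201171875), (94.50716400146484, 53.27773666381836), 36.63849639892578) 12.915891878670603
```

View pics/w25.png

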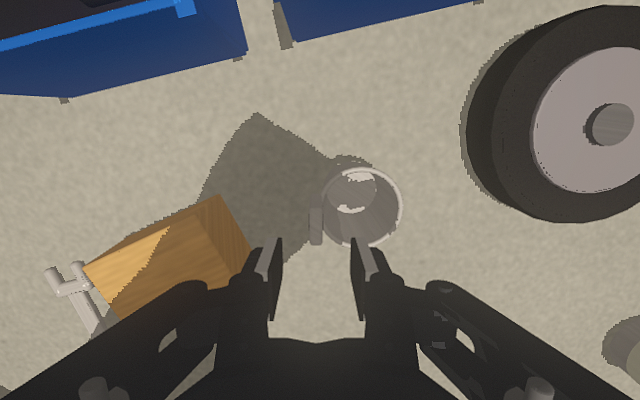

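```bash
python3 -m crank '[[[0,0.03,-0.19,0.008,0,0],[0.0,0,-0.13,0,0,0],[-0.005,0,-0.02,0,0,0]]]'; python3 -m crank '[[[-0.005,0,-0.01,0,0,0],[-0.005,0,-0.01,0,0,0],[-0.003,0,-0.006,0,0,0],[-0.003,0,-0.006,0,0,0]]]' -1
python3 - <<'E'
from h import *
tilt_fix(); p,d,c=grab("wrist","w26"); W=cloud(d,c); o,M=st()
q=pan(W,5,(495,425),lim=36); print(q,q["c"]-o["eef_pos"][:2])
E
```

```text
clock: 24.6
eef_pos: [466.9, 429.6, 75.0]
eef_rot: [-3.12, 0.34, -0.005]
force: [-0.2, -0.4, -0.1]
opening: 34.1
clock: 25.0
eef_pos: [467.1, 430.4, 76.1]
eef_rot: [-3.115, 0.341, -0.011]
force: [0.4, 0.6, -1.7]
opening: 6.8
t 25.0 pos [467.1 430.4  76.1] yaw -12.5 zaxis [ 0.008  0.007 -1.   ] open 6.8 F [ 0.4  0.6 -1.7]
tilt fix units [-0.014  0.016  0.   ]
t 25.05 pos [466.9 430.5  75.9] yaw -12.5 zaxis [ 0.008  0.007 -1.   ] open 7.0 F [-0.1  1.  -0.6]
{'c': array([495.8, 426.9]), 'res': 0.76, 'n': 1605, 'rimz': 64.7, 'tab': array([473. , 432.7]), 'tabtop': 100.5, 'dist': 23.6, 'ang': 165.7, 'nt': 1611} [28.86397066 -3.56363456]
```

View pics/w26.png

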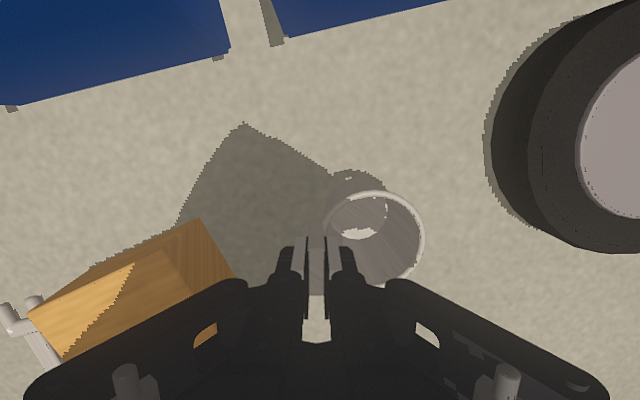

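```bash
python3 -m crank '[[[0,0,0.2,-0.01,0.02,0],[0,0,0.33,0,0,0],[0,0,0.33,0,0,0],[0,0,0.33,0,0,0],[0,0,0.2,0,0,0]]]' ; python3 -m crank '[[[0,-0.3,0.01,0,0,-0.1],[0,-0.3,0.01,0,0,-0.1],[0,-0.3,0.01,0,0,-0.1],[0,-0.3,0.01,0,0,-0.1],[0,-0.3,0.01,0,0,-0.1]]]'; python3 -c "
from h import *
tilt_fix()"
```

```text
clock: 25.55
eef_pos: [462.0, 426.3, 286.0]
eef_rot: [3.116, -0.34, -0.016]
force: [0.6, 0.8, -0.6]
opening: 6.7
clock: 26.05
eef_pos: [464.1, 202.8, 302.5]
eef_rot: [-3.051, 0.725, -0.003]
force: [0.7, -0.6, -0.0]
opening: 6.8
t 26.05 pos [464.1 202.8 302.5] yaw -26.7 zaxis [ 0.003  0.005 -1.   ] open 6.8 F [ 0.7 -0.6 -0. ]
tilt fix units [-0.011  0.007  0.   ]
```

```bash
python3 -m crank '[[[0,-0.3,0,0,0,-0.09],[0,-0.3,0,0,0,-0.09],[0,-0.3,0,0,0,-0.09],[0,-0.3,0,0,0,-0.09],[0,-0.3,0,0,0,-0.09]]]';  python3 -m crank '[[[0,-0.29,0,0,0,-0.09],[0.01,-0.29,0,0,0,-0.09],[0.01,-0.24,0,0,0,-0.09],[0,0,-0.1,0,0,0],[0,0,-0.05,0,0,0]]]'
python3 - <<'E'
from h import *
tilt_fix();o,M=st(); p,d,c=grab("wrist","w27"); W=cloud(d,c)
b=o["eef_pos"][2]-75.7
q=pan(W,5,o["eef_pos"][:2]+[21.3,-19.5],base=b,lim=36); print(b,q, q["c"]-o["eef_pos"][:2])
print(pan(W,4,(491.8,-170),base=85,lim=44))
E
```

```text
clock: 26.55
eef_pos: [462.5, -30.5, 305.6]
eef_rot: [-2.944, 1.073, -0.014]
force: [0.3, 0.2, -0.5]
opening: 6.7
clock: 27.05
eef_pos: [464.8, -164.8, 286.0]
eef_rot: [-2.857, 1.291, -0.027]
force: [-0.5, 0.4, -0.9]
opening: 6.6
t 27.05 pos [ 464.8 -164.8  286. ] yaw -48.6 zaxis [ 0.018 -0.001 -1.   ] open 6.6 F [-0.5  0.4 -0.9]
tilt fix units [0.003 0.036 0.   ]
t 27.05 pos [ 464.8 -164.8  286. ] yaw -48.6 zaxis [ 0.018 -0.001 -1.   ] open 6.6 F [-0.5  0.4 -0.9]
210.251281702283 {'c': array([ 485.1, -184.4]), 'res': 0.79, 'n': 1627, 'rimz': 274.9, 'tab': array([ 467.3, -162.6]), 'tabtop': 310.9, 'dist': 28.1, 'ang': 129.3, 'nt': 1613} [ 20.31753127 -19.64328735]
{'c': array([ 492.2, -168.1]), 'res': 1.6, 'n': 1099, 'rimz': 150.0}
```

View pics/w27.png

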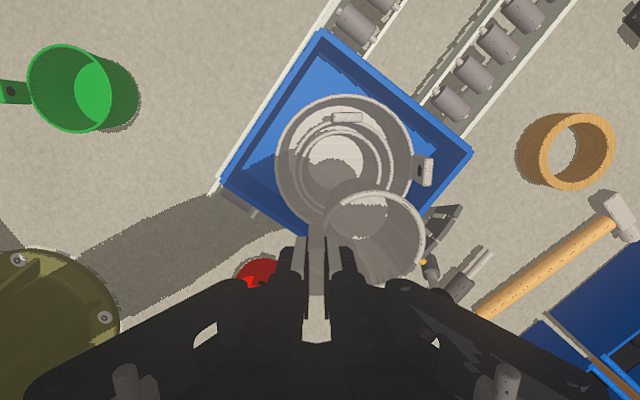

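```bash
python3 -m crank '[[[0.04,0.1,-0.1,0.003,0.035,0],[-0.005,0,-0.12,0,0,0],[-0.005,0,-0.08,0,0,0]]]'
python3 - <<'E'
from h import *
tilt_fix();o,M=st(); p,d,c=grab("wrist","w28"); W=cloud(d,c)
b=o["eef_pos"][2]-75.7
q=pan(W,5,o["eef_pos"][:2]+[21.3,-19.5],base=b,lim=36); print(b,q, q["c"]-o["eef_pos"][:2])
print(pan(W,4,(491.8,-169),base=85,lim=44))
E
```

```text
clock: 27.4
eef_pos: [470.5, -147.7, 241.7]
eef_rot: [-2.865, 1.288, -0.006]
force: [-0.4, 0.2, -0.7]
opening: 6.6
t 27.4 pos [ 470.5 -147.7  241.7] yaw -48.4 zaxis [ 0.003 -0.001 -1.   ] open 6.6 F [-0.4  0.2 -0.7]
tilt fix units [0.002 0.007 0.   ]
t 27.4 pos [ 470.5 -147.7  241.7] yaw -48.4 zaxis [ 0.003 -0.001 -1.   ] open 6.6 F [-0.4  0.2 -0.7]
165.9957014504369 {'c': array([ 490.8, -167.3]), 'res': 0.81, 'n': 1744, 'rimz': 230.4, 'tab': array([ 473.3, -145.3]), 'tabtop': 266.7, 'dist': 28.1, 'ang': 128.5, 'nt': 1617} [ 20.28411992 -19.59745325]
{'c': array([ 492.6, -167.6]), 'res': 1.54, 'n': 1104, 'rimz': 150.2, 'tab': array([ 490.7, -167.4]), 'tabtop': 187.9, 'dist': 1.9, 'ang': 173.1, 'nt': 2898}
```

View pics/w28.png

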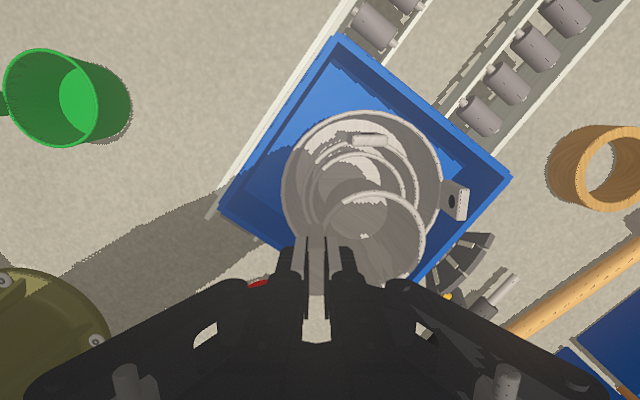

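```bash
python3 -m crank '[[[0.008,-0.005,-0.12,0.002,0.007,0],[-0.005,0,-0.12,0,0,0],[-0.008,0,-0.08,0,0,0]]]'
python3 - <<'E'
from h import *
tilt_fix();o,M=st(); p,d,c=grab("wrist","w29"); W=cloud(d,c)
b=o["eef_pos"][2]-75.7
q=pan(W,5,o["eef_pos"][:2]+[21.3,-19.5],base=b,lim=36); print(b,q, q["c"]-o["eef_pos"][:2])
P=W.reshape(-1,3); cc=q["c"]; 
r=np.hypot(*(P[:,:2]-[492,-169]).T); m=(abs(P[:,2]-150)<3)&(r<43)&(r>31)&(np.hypot(*(P[:,:2]-cc).T)>31)
Q=P[m]; print(len(Q)); s=least_squares(lambda x:np.hypot(Q[:,0]-x[0],Q[:,1]-x[1])-36.8,[492,-169],loss="soft_l1"); print(s.x,np.median(abs(s.fun)))
E
```

```text
clock: 27.75
eef_pos: [470.3, -146.9, 193.3]
eef_rot: [-2.867, 1.284, -0.003]
force: [-0.6, 0.5, -0.6]
opening: 6.4
t 27.75 pos [ 470.3 -146.9  193.3] yaw -48.2 zaxis [ 0.002 -0.    -1.   ] open 6.4 F [-0.6  0.5 -0.6]
tilt fix units [0.    0.004 0.   ]
t 27.75 pos [ 470.3 -146.9  193.3] yaw -48.2 zaxis [ 0.002 -0.    -1.   ] open 6.4 F [-0.6  0.5 -0.6]
117.59697095282534 {'c': array([ 490.6, -166.5]), 'res': 0.83, 'n': 1725, 'rimz': 181.9, 'tab': array([ 473.3, -144.6]), 'tabtop': 218.3, 'dist': 27.9, 'ang': 128.3, 'nt': 1617} [ 20.26912099 -19.57908375]
1295
[ 492.98870841 -168.25750657] 0.9924299836003954
```

View pics/w29.png

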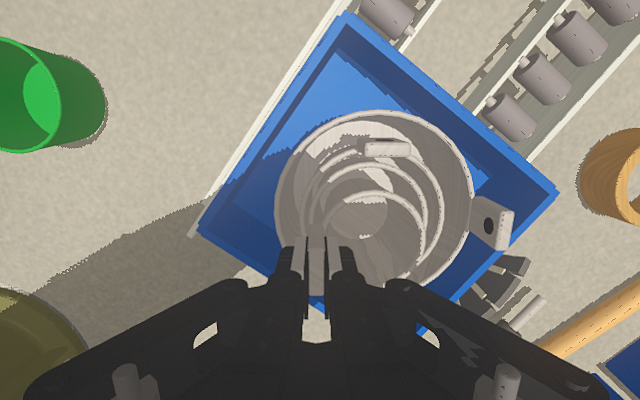

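```bash
python3 -m crank '[[[0.015,-0.012,-0.07,0,0.004,0],[-0.003,0,-0.05,0,0,0],[-0.008,0,-0.03,0,0,0]]]'; python3 -c "
from h import *
tilt_fix()"; python3 -m crank '[[[-0.008,0,-0.03,0,0,0]]]'
```

```text
clock: 28.1
eef_pos: [470.9, -148.5, 169.2]
eef_rot: [2.867, -1.283, -0.001]
force: [-0.4, 0.5, -0.8]
opening: 7.0
t 28.1 pos [ 470.9 -148.5  169.2] yaw -48.2 zaxis [-0.001 -0.    -1.   ] open 7.0 F [-0.4  0.5 -0.8]
tilt fix units [ 0.    -0.001  0.   ]
clock: 28.2
eef_pos: [469.7, -148.6, 164.6]
eef_rot: [2.867, -1.283, -0.0]
force: [-1.2, 0.3, 7.9]
opening: 6.4
```

Contact is at 7.9 N at the expected height. Release and lift.

```bash
python3 -m crank '[[[-0.003,0,0,0,0,0],[-0.005,0,0,0,0,0]]]' -0.4;  python3 -m crank '[[[0,0,0.1,0,0,0],[0,0,0.3,0,0,0],[0,0,0.3,0,0,0],[0,0,0.2,0,0,0],[0,0,0,0,0,0]]]'
python3 - <<'E'
from h import *
tilt_fix(); p,d,c=grab("wrist","w30"); W=cloud(d,c)
print(pan(W,5,(492,-168),base=90,lim=36)); print(pan(W,1,(494,-171),base=75))
grab("side","s30"); grab("scene","c30")
a=cv2.imread("pics/s30.png")[170:330,250:480]; cv2.imwrite("pics/s30c.png",cv2.resize(a,None,fx=3.4,fy=3.4,interpolation=3))
E
```

```text
clock: 28.4
eef_pos: [468.5, -148.7, 164.6]
eef_rot: [2.867, -1.283, -0.0]
force: [0.1, -0.1, 0.5]
opening: 25.6
clock: 28.9
eef_pos: [466.8, -148.6, 305.2]
eef_rot: [2.867, -1.284, 0.0]
force: [-0.2, -0.5, -0.4]
opening: 25.9
t 28.9 pos [ 466.8 -148.6  305.2] yaw -48.2 zaxis [-0.    -0.001 -1.   ] open 25.9 F [-0.2 -0.5 -0.4]
tilt fix units [ 0.001 -0.     0.   ]
{'c': array([ 489. , -168.3]), 'res': 1.24, 'n': 860, 'rimz': 153.0, 'tab': array([ 469.7, -166.1]), 'tabtop': 187.5, 'dist': 19.4, 'ang': 173.5, 'nt': 357}
{'c': array([ 498.1, -168. ]), 'res': 14.5, 'n': 3563, 'rimz': 146.3, 'tab': array([ 503.9, -178. ]), 'tabtop': 184.1, 'dist': 11.5, 'ang': -59.9, 'nt': 1214}
```

View pics/w30.png

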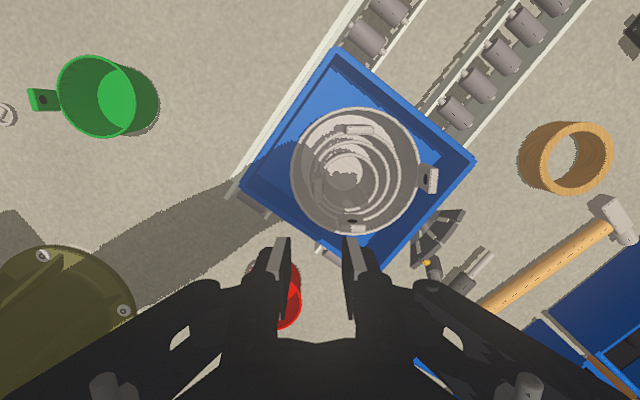

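View pics/s30c.png

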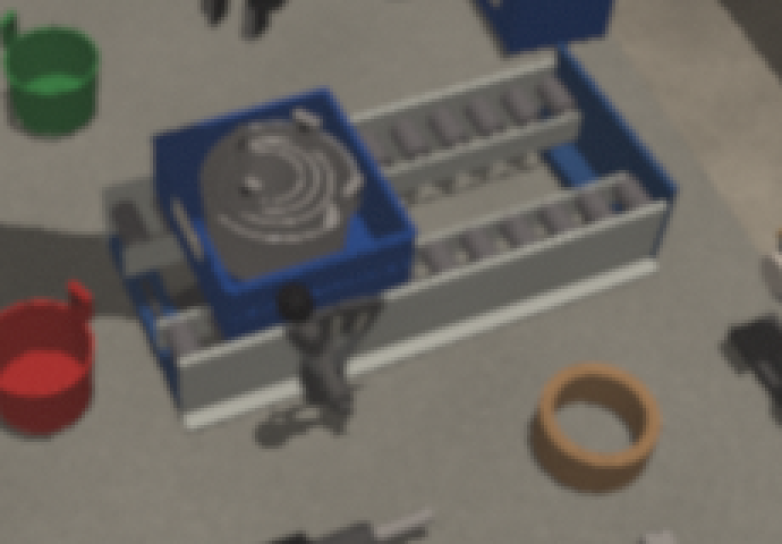

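View pics/c30.png

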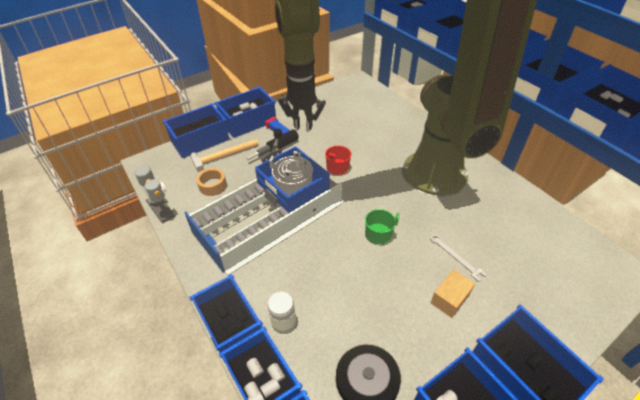

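All four pans are nested in the tote: in the wrist view the rings are concentric around (345,170), and pan_5's rim is at z 153. The bench is clear of steel pans. Now the lever goes to the middle notch.

```bash
python3 -m crank '[[[0,-0.16,-0.03,0,0,0.28],[0,-0.16,-0.03,0,0,0.28],[0,-0.16,-0.03,0,0,0.28],[0,-0.16,-0.03,0,0,0.28],[0,-0.16,-0.03,0,0,0.28]]]' 0.5;  python3 -m crank '[[[0,-0.17,-0.05,0,0,0.28],[0,-0.17,-0.05,0,0,0.25],[0,0,0,0,0,0]]]'
python3 - <<'E'
from h import *
tilt_fix(); p,d,c=grab("wrist","w31"); W=cloud(d,c)
for pr,uv in dets("wrist","lever_knob"): print(pr,uv,pix2plane(c,uv,178))
E
```

```text
clock: 29.55
eef_pos: [460.9, -267.4, 269.3]
eef_rot: [3.136, -0.173, -0.028]
force: [-0.4, -0.7, 0.3]
opening: 64.2
clock: 29.85
eef_pos: [457.5, -320.8, 246.8]
eef_rot: [-3.129, -0.261, 0.04]
force: [0.3, 0.4, 0.1]
opening: 64.0
t 29.85 pos [ 457.5 -320.8  246.8] yaw 9.5 zaxis [-0.026 -0.    -1.   ] open 64.0 F [0.3 0.4 0.1]
tilt fix units [ 0.001 -0.051  0.   ]
0.69 [328.2 212.5] [ 464.47775102 -318.85014921  178.        ]
```

View pics/w31.png

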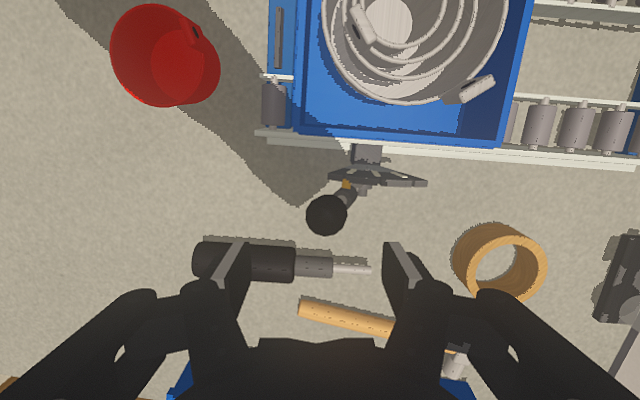

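```bash
python3 -m crank '[[[0.04,0.01,-0.24,0,-0.05,-0.14],[0,0,-0.24,0,0,0],[0,0,-0.02,0,0,0]]]'; python3 -c "
from h import *
tilt_fix()"
```

```text
clock: 30.25
eef_pos: [464.3, -314.8, 171.7]
eef_rot: [-3.137, -0.14, -0.004]
force: [-1.0, -0.1, 0.1]
opening: 63.8
t 30.25 pos [ 464.3 -314.8  171.7] yaw 5.1 zaxis [ 0.003  0.002 -1.   ] open 63.8 F [-1.  -0.1  0.1]
tilt fix units [-0.004  0.005  0.   ]
```

```bash
python3 -m crank '[[[0.1,0.01,0,0,0,0],[0.1,0.01,0,0,0,0],[0.08,0.01,0,0,0,0],[0.04,0,0,0,0,0],[0,0,0,0,0,0]]]'
python3 - <<'E'
from h import *
tilt_fix(); p,d,c=grab("wrist","w32"); W=cloud(d,c)
for pr,uv in dets("wrist","lever_knob"): print(pr,uv,pix2plane(c,uv,185))
E
```

```text
clock: 30.75
eef_pos: [516.4, -308.9, 178.1]
eef_rot: [3.136, 0.14, 0.003]
force: [0.3, -0.0, 0.5]
opening: 64.4
t 30.75 pos [ 516.4 -308.9  178.1] yaw 5.1 zaxis [ 0.002 -0.002 -1.   ] open 64.4 F [ 0.3 -0.   0.5]
tilt fix units [0.004 0.004 0.   ]
0.96 [297.2 270.9] [ 507.58634779 -314.67831212  185.        ]
```

View pics/w32.png

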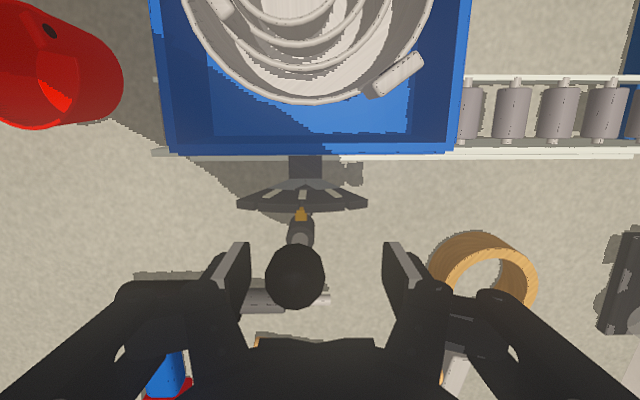

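The knob is back at x≈507.6, the middle notch. Raise, shut the jaws and go behind the tote with the jaws across the lane.

```bash
python3 -m crank '[[[0,0,0.3,0,0,0],[0,0,0.3,0,0,0],[-0.08,0.08,0.02,0,0,0.29],[-0.08,0.08,0,0,0,0.29],[-0.08,0.08,0,0,0,0.29]]]';  python3 -m crank '[[[-0.08,0.08,0,0,0,0.29],[-0.08,0.08,0,0,0,0.29],[-0.08,0.08,0,0,0,0.29],[-0.08,0.08,0,0,0,0.29],[-0.08,0.08,0,0,0,0.29]]]' -1; python3 -c "
from h import *
tilt_fix()"
```

```text
clock: 31.35
eef_pos: [477.8, -272.5, 274.4]
eef_rot: [3.026, 0.831, 0.0]
force: [0.2, 0.1, 0.5]
opening: 63.7
clock: 31.85
eef_pos: [414.2, -210.4, 276.5]
eef_rot: [2.51, 1.88, 0.007]
force: [0.6, 0.0, 0.8]
opening: 0.1
t 31.85 pos [ 414.2 -210.4  276.5] yaw 73.7 zaxis [ 0.007 -0.001 -1.   ] open 0.1 F [0.6 0.  0.8]
tilt fix units [0.003 0.014 0.   ]
```

```bash
python3 -m crank '[[[-0.07,0.06,0,0,0.01,0.25],[-0.07,0.06,0,0,0,0.25],[-0.07,0.06,0,0,0,0.25],[0,0,-0.2,0,0,0],[0,0,-0.1,0,0,0]]]'
python3 - <<'E'
from h import *
tilt_fix(); p,d,c=grab("wrist","w33")
a=np.radians(5.2); e=np.array([np.cos(a),np.sin(a)]); f=np.array([-e[1],e[0]])
o,M=st(); print("uv tcp",o["eef_pos"][:2]@e,o["eef_pos"][:2]@f)
for n in("side",):
    p,d,c=grab(n,"s33"); W=cloud(d,c).reshape(-1,3)
    t=W[(abs(W[:,2]-141)<4)&(W[:,0]>330)&(W[:,0]<750)&(W[:,1]>-300)&(W[:,1]<-50)][:,:2]
    u,v=t@e,t@f; print(n,len(t),"tote u",np.percentile(u,[1,5,95,99]).round(1),"v",np.percentile(v,[1,5,90,99]).round(1))
E
```

```text
clock: 32.35
eef_pos: [380.1, -181.6, 234.5]
eef_rot: [2.092, 2.332, 0.007]
force: [0.3, -0.3, -0.1]
opening: -0.0
t 32.35 pos [ 380.1 -181.6  234.5] yaw 96.2 zaxis [ 0.009 -0.003 -1.   ] open -0.0 F [ 0.3 -0.3 -0.1]
tilt fix units [0.005 0.019 0.   ]
t 32.4 pos [ 379.5 -181.4  233.2] yaw 96.2 zaxis [ 0.008 -0.002 -1.   ] open -0.2 F [-0.2  0.9 -1.5]
uv tcp 361.4585374874096 -215.00696929838972
side 869 tote u [398.9 401.1 564.4 567.2] v [-311.5 -309.7 -133.9 -127.6]
```

View pics/s33.png

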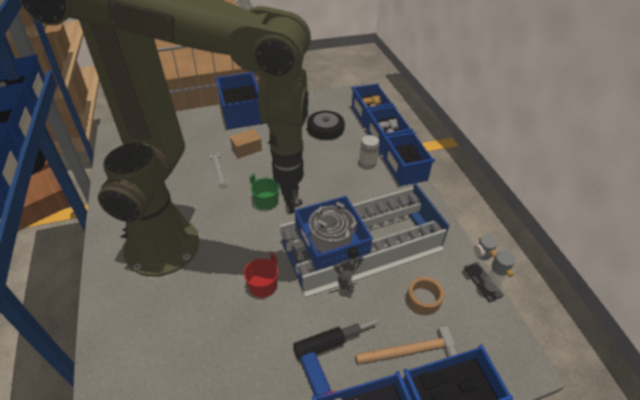

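View pics/w33.png

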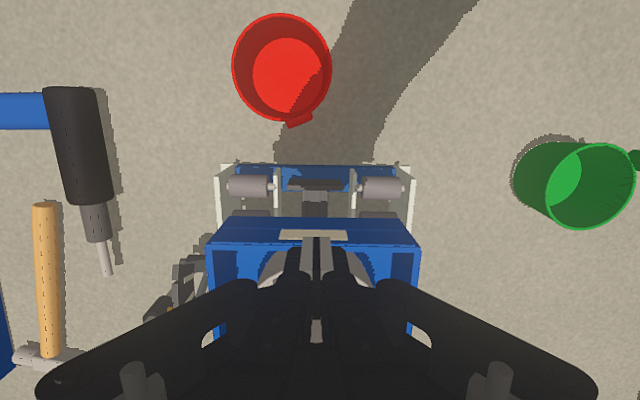

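```bash
python3 -m crank '[[[0,0,-0.25,0.005,0.02,-0.03],[-0.01,0,-0.25,0,0,0],[-0.01,0,-0.22,0,0,0],[-0.01,0,-0.03,0,0,0]]]'
python3 - <<'E'
from h import *
tilt_fix(); p,d,c=grab("wrist","w34")
E
```

```text
clock: 32.85
eef_pos: [378.4, -183.5, 124.4]
eef_rot: [2.113, 2.315, 0.003]
force: [-0.7, -0.4, 1.2]
opening: -0.1
t 32.85 pos [ 378.4 -183.5  124.4] yaw 95.2 zaxis [ 0.006 -0.003 -1.   ] open -0.1 F [-0.7 -0.4  1.2]
tilt fix units [0.007 0.013 0.   ]
```

View pics/w34.png

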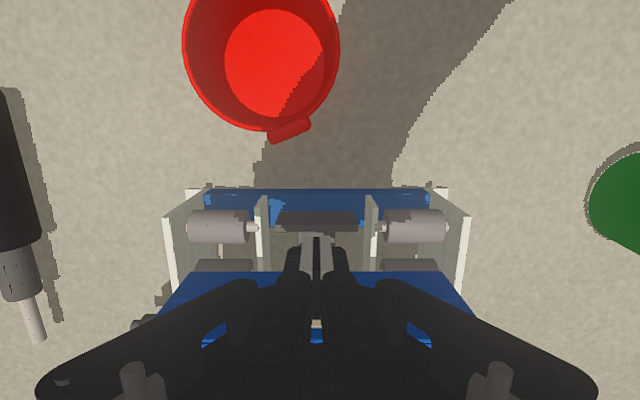

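```bash
python3 -m crank '[[[0.12,0.01,-0.03,0,0.01,0],[0.1,0.01,-0.02,0,0,0],[0.1,0.01,-0.01,0,0,0],[0.1,0.01,-0.01,0,0,0]]]'; python3 -c "
from h import *
tilt_fix()"
```

```text
clock: 33.3
eef_pos: [444.0, -179.0, 120.9]
eef_rot: [2.117, 2.313, -0.004]
force: [-4.5, 0.1, 2.7]
opening: -0.1
t 33.3 pos [ 444.  -179.   120.9] yaw 95.1 zaxis [ 0.003 -0.006 -1.   ] open -0.1 F [-4.5  0.1  2.7]
tilt fix units [0.013 0.006 0.   ]
```

```bash
python3 -m crank '[[[0.12,0.012,-0.01,0.01,0,0],[0.14,0.014,-0.01,0,0,0],[0.14,0.014,-0.01,0,0,0],[0.14,0.014,-0.01,0,0,0],[0.1,0.01,-0.01,0,0,0]]]'
python3 - <<'E'
from h import *
tilt_fix(); o,M=st();p,d,c=grab("side","s35"); W=cloud(d,c).reshape(-1,3)
a=np.radians(5.2); e=np.array([np.cos(a),np.sin(a)]); f=np.array([-e[1],e[0]])
print("uv tcp",o["eef_pos"][:2]@e,o["eef_pos"][:2]@f)
t=W[(abs(W[:,2]-141)<4)&(W[:,0]>330)&(W[:,0]<850)&(W[:,1]>-300)&(W[:,1]<-30)][:,:2]
u,v=t@e,t@f; print(len(t),"tote u",np.percentile(u,[1,5,95,99]).round(1),"v",np.percentile(v,[1,5,90,99]).round(1))
a=cv2.imread("pics/s35.png")[130:330,240:480]; cv2.imwrite("pics/s35c.png",cv2.resize(a,None,fx=3,fy=3,interpolation=3))
E
```

```text
clock: 33.8
eef_pos: [546.6, -169.2, 117.8]
eef_rot: [2.117, 2.314, -0.002]
force: [-2.4, -0.7, 3.3]
opening: 0.1
t 33.8 pos [ 546.6 -169.2  117.8] yaw 95.1 zaxis [ 0.003 -0.004 -1.   ] open 0.1 F [-2.4 -0.7  3.3]
tilt fix units [0.008 0.006 0.   ]
t 33.8 pos [ 546.6 -169.2  117.8] yaw 95.1 zaxis [ 0.003 -0.004 -1.   ] open 0.1 F [-2.4 -0.7  3.3]
uv tcp 528.9816207888932 -218.0327008725825
651 tote u [522.5 540.2 702.3 704.6] v [-310.9 -308.5 -155.3 -127.8]
```

View pics/s35c.png

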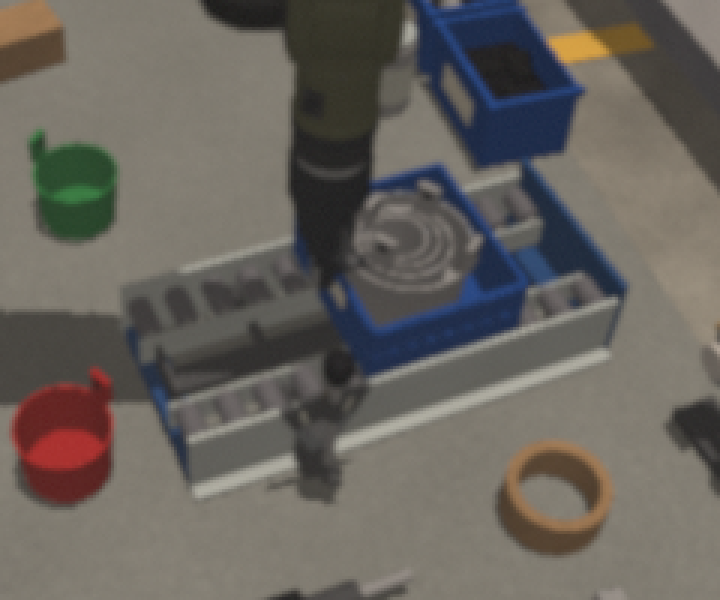

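The tote rolls straight, with its front edge at u≈703.5. It needs about 81 mm more.

```bash
python3 -m crank '[[[0.12,0.012,-0.01,0.008,0,0],[0.12,0.012,-0.01,0,0,0],[0.12,0.012,-0.01,0,0,0],[0.1,0.01,-0.01,0,0,0],[0.05,0.005,-0.01,0,0,0]]]'
cat > tt.py <<'E'
from h import *
def tote(n,save):
    o,M=st();p,d,c=grab(n,save); W=cloud(d,c).reshape(-1,3)
    a=np.radians(5.2); e=np.array([np.cos(a),np.sin(a)]); f=np.array([-e[1],e[0]])
    print("uv tcp",o["eef_pos"][:2]@e,o["eef_pos"][:2]@f)
    t=W[(abs(W[:,2]-141)<4)&(W[:,0]>330)&(W[:,0]<850)&(W[:,1]>-300)&(W[:,1]<-30)][:,:2]
    u,v=t@e,t@f; print(n,len(t),"tote u",np.percentile(u,[1,5,95,99]).round(1),"v",np.percentile(v,[1,5,90,99]).round(1))
E
python3 -c "
from tt import *
tote('side','s36')"
```

```text
clock: 34.35
eef_pos: [629.1, -161.1, 113.4]
eef_rot: [2.116, 2.316, 0.003]
force: [-8.4, -0.6, 6.3]
opening: 0.4
t 34.35 pos [ 629.1 -161.1  113.4] yaw 95.2 zaxis [ 0.005 -0.002 -1.   ] open 0.4 F [-8.4 -0.6  6.3]
uv tcp 611.880327513501 -217.46264463827657
side 639 tote u [605.9 622.1 786.3 789. ] v [-309.  -307.6 -157.1 -127.5]
```

Tote centre is at lane x≈228, inside 195–255. Back off, then rise.

```bash
python3 -m crank '[[[-0.1,-0.01,0,0,0,0],[-0.2,-0.02,0,0,0,0],[-0.1,0,0.2,0,0,0],[0,0,0.3,0,0,0],[0,0,0.3,0,0,0]]]' 0.5; python3 -m crank '[[[0,0,0.2,0,0,-0.29],[0,0,0,0,0,-0.29],[0,0,0,0,0,-0.29]]]'; python3 -c "
from tt import *
tote('side','s37');tote('scene','c37');tilt_fix()"
```

```text
clock: 34.9
eef_pos: [563.3, -163.7, 229.2]
eef_rot: [-2.115, -2.317, 0.003]
force: [0.9, -0.4, 0.5]
opening: 63.9
clock: 35.2
eef_pos: [566.4, -164.9, 270.3]
eef_rot: [2.575, 1.786, 0.012]
force: [-0.0, -0.5, 0.1]
opening: 63.7
t 35.2 pos [ 566.4 -164.9  270.3] yaw 69.5 zaxis [ 0.011 -0.002 -1.   ] open 63.7 F [-0.  -0.5  0.1]
uv tcp 549.1548478163736 -215.5897280599468
side 799 tote u [623.6 625.6 789.4 791.9] v [-308.9 -307.  -133.5 -127.1]
t 35.25 pos [ 566.8 -165.   270.8] yaw 69.2 zaxis [ 0.012 -0.003 -1.   ] open 64.1 F [-0.1  0.3  0.3]
uv tcp 549.5087614773553 -215.69697600116757
scene 767 tote u [625.8 628.8 792.5 794.2] v [-309.9 -305.3 -127.5 -124.4]
t 35.3 pos [ 566.4 -164.9  269.9] yaw 69.8 zaxis [ 0.011 -0.002 -1.   ] open 64.3 F [-0.4 -0.3 -0.3]
tilt fix units [0.005 0.021 0.   ]
```

View pics/s37.png

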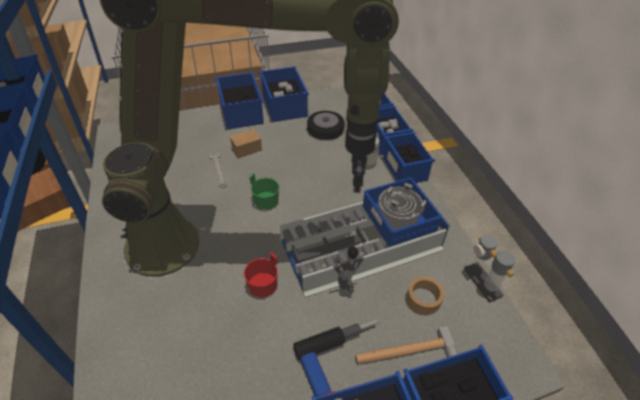

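The tote stands at lane x≈231, with the lever in the middle notch. Now throw the lever back.

```bash
python3 -m crank '[[[-0.05,-0.125,0,0,0.02,-0.28],[-0.05,-0.125,0,0,0,-0.28],[-0.05,-0.125,0,0,0,-0.28],[-0.05,-0.125,0,0,0,-0.28],[-0.05,-0.125,0,0,0,-0.28]]]'; python3 -m crank '[[[-0.05,-0.125,-0.04,0,0,-0.28],[-0.05,-0.125,-0.04,0,0,-0.28],[-0.04,-0.1,-0.04,0,0,-0.27],[0,0,0,0,0,0]]]';  python3 - <<'E'
from h import *
tilt_fix(); p,d,c=grab("wrist","w38"); W=cloud(d,c)
for pr,uv in dets("wrist","lever_knob"): print(pr,uv,pix2plane(c,uv,185))
E
```

```text
clock: 35.8
eef_pos: [527.7, -258.6, 268.7]
eef_rot: [3.036, 0.805, -0.002]
force: [0.3, 0.3, 0.2]
opening: 64.0
clock: 36.2
eef_pos: [503.9, -314.8, 248.6]
eef_rot: [3.138, 0.154, -0.004]
force: [0.4, -0.3, 0.8]
opening: 64.1
t 36.2 pos [ 503.9 -314.8  248.6] yaw 5.6 zaxis [-0.003 -0.    -1.   ] open 64.1 F [ 0.4 -0.3  0.8]
tilt fix units [ 0.    -0.006  0.   ]
0.95 [320.4 216.7] [ 506.9266103  -315.38862884  185.        ]
```

View pics/w38.png

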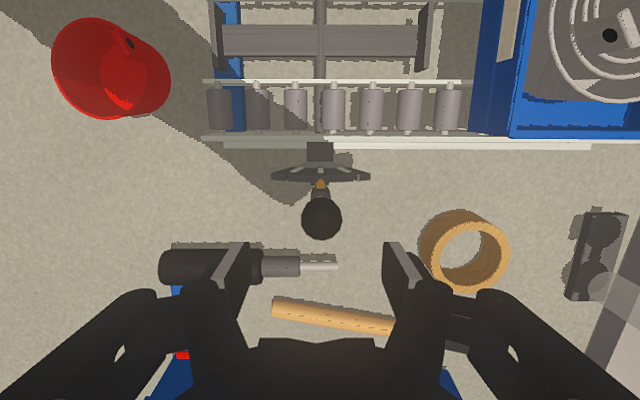

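Knob at (320,217), centred between the fingers. Descend and pull it towards the robot as before.

```bash
python3 -m crank '[[[0.01,0,-0.24,0,0,0],[0,0,-0.24,0,0,0],[0,-0.01,-0.02,0,0,0]]]'; python3 -m crank '[[[-0.1,-0.01,0,0,0,0],[-0.1,-0.01,0,0,0,0],[-0.1,-0.01,-0.01,0,0,0],[-0.06,-0.005,-0.01,0,0,0],[0,0,0,0,0,0]]]';  python3 - <<'E'
from h import *
tilt_fix(); p,d,c=grab("wrist","w39"); W=cloud(d,c)
for pr,uv in dets("wrist","lever_knob"): print(pr,uv,pix2plane(c,uv,178))
E
```

```text
clock: 36.6
eef_pos: [509.0, -313.4, 175.5]
eef_rot: [3.134, 0.182, 0.006]
force: [-0.5, -0.2, -0.3]
opening: 64.1
clock: 37.1
eef_pos: [457.7, -317.3, 177.4]
eef_rot: [3.132, 0.203, 0.019]
force: [1.1, -0.9, -0.3]
opening: 64.0
t 37.1 pos [ 457.7 -317.3  177.4] yaw 7.4 zaxis [ 0.012 -0.003 -1.   ] open 64.0 F [ 1.1 -0.9 -0.3]
tilt fix units [0.005 0.024 0.   ]
0.96 [327.9 263. ] [ 464.28203367 -320.49194243  178.        ]
```

View pics/w39.png

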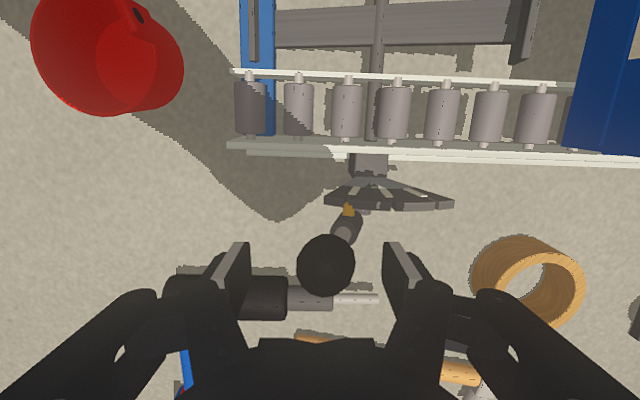

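Knob at x≈464, in the near notch. Rise clear and make the final check.

```bash
python3 -m crank '[[[0,0,0.2,0,0,0],[0,0,0.3,0,0,0],[0,0.1,0.3,0,0,0],[0,0.3,0.2,0,0,0],[0,0.3,0,0,0,0]]]'; python3 -m crank '[[[0,0.1,0,0,0,0],[0,0,0,0,0,0],[0,0,0,0,0,0]]]'
python3 - <<'E'
from tt import *
p,d,c=grab("wrist","w40"); print("blade wrist",dets("wrist","stop_blade"))
for pr,uv in dets("wrist","stop_blade"): print(pix2plane(c,uv,88))
tote("side","s40"); k1=dets("side","lever_knob"); b1=dets("side","stop_blade"); C1=eyes.get_calibration("side")
tote("scene","c40"); k2=dets("scene","lever_knob"); b2=dets("scene","stop_blade"); C2=eyes.get_calibration("scene")
print(k1,k2,b1,b2)
if k1 and k2: print("knob",tri([(C1,k1[0][1]),(C2,k2[0][1])]))
if b1 and b2: print("blade",tri([(C1,b1[0][1]),(C2,b2[0][1])]))
a=cv2.imread("pics/s40.png")[130:330,240:480]; cv2.imwrite("pics/s40c.png",cv2.resize(a,None,fx=3,fy=3,interpolation=3))
E
```

```text
clock: 37.7
eef_pos: [459.1, -216.3, 330.2]
eef_rot: [3.132, 0.195, 0.02]
force: [0.7, 0.6, -0.5]
opening: 64.5
clock: 38.0
eef_pos: [461.0, -197.0, 334.0]
eef_rot: [3.13, 0.207, 0.028]
force: [0.0, 0.1, 0.9]
opening: 63.9
blade wrist [(0.63, array([414.9, 152.9]))]
[ 587.75661288 -160.3651848    88.        ]
t 38.15 pos [ 460.6 -197.8  333.3] yaw 7.4 zaxis [ 0.017 -0.003 -1.   ] open 64.2 F [ 0.1 -0.9 -0.3]
uv tcp 440.7536469184548 -238.7264567147535
side 809 tote u [623.2 625.5 789.3 792.5] v [-309.2 -307.2 -133.5 -126.5]
t 38.3 pos [ 460.4 -197.8  333.1] yaw 7.4 zaxis [ 0.017 -0.003 -1.   ] open 64.3 F [-0.7  0.7 -0.1]
uv tcp 440.52736465003085 -238.72310927871683
scene 768 tote u [626.  629.2 792.5 794.1] v [-308.2 -305.3 -128.  -124.2]
[(0.87, array([334.9, 259.1]))] [(0.59, array([277.8, 134.2]))] [(0.65, array([361.1, 232. ]))] [(0.65, array([269.2, 192.9]))]
knob (array([ 462.16508342, -319.728671  ,  175.9942328 ]), [0.9, 0.6])
blade (array([ 588.78841392, -179.21086397,   82.86370026]), [0.6, 0.6])
```

View pics/s40c.png

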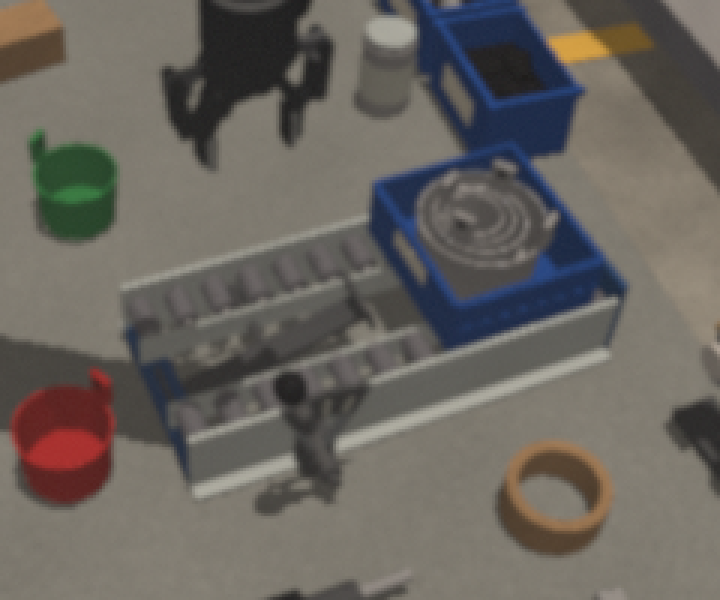

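View pics/w40.png

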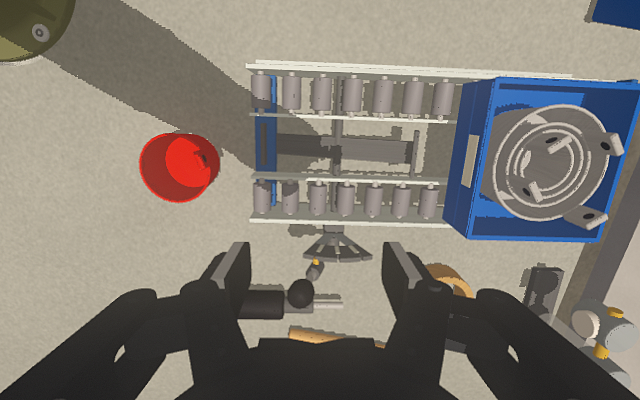

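View pics/c40.png

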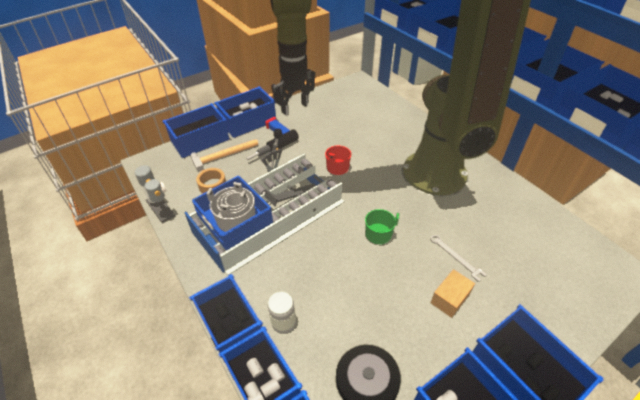

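```bash
python3 -c "
from rig import order
print(order.sign_off())"
```

```text
the job is handed in; nothing more can be done
None
```

The job is handed in at about 38 s on the robot's clock. All the pans on the bench are nested in the tote, the tote is past the stop, and the stop stands up behind it. `sign_off` gives no verdict.

**What I did**
- I threw the lever into the near notch.
- I nested the four pans that were there in the tote: pan_1, pan_3, pan_4 and pan_5, largest outermost with the tabs fanned out. I saw no pan_2 on the bench.
- I threw the lever to the middle notch, rolled the tote past the stop, and threw the lever back to the near notch.

**Last checks**

| Check | Reading | Expected |
|---|---|---|
| Tote centre along the lane | about 231 mm (side and scene cameras differ by 3 mm) | 195 to 255 mm |
| Stop blade along the lane | about 93 mm, raised | 92 mm |
| Lever knob | x 462, z 176 | near notch, z about 178 |
| Rim heights after each placing | 145.6, 147.4, 150, 153 mm | 145, 146, 149, 152 mm |

- Green and red decoys, carton, spanner and the other things look where they were in the last pictures.
- I did not re-measure the rim heights after the tote was pushed. The last wrist and side pictures show the pans still nested.

**Disagreements and rough moments**
- The trained network's blade height (83 mm) is 5 mm below the nominal 88, but the pictures show the blade up.
- The first grip on pan_1 was too high on its tab, so I regripped it lower.
- Setting pan_4 down briefly gave 54 N at the wrist, under the 120 N wrist limit. It came through the gripped pan, so I do not count it as the gripper's body pressing.

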